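# Load the analyser's cartridge tray

### The arm

A 7-joint arm with a two-finger parallel gripper is mounted at the origin on the work surface. World frame = base frame: x ahead of the robot, y to its left, z up, the work surface at z = 0. Lengths are in m, angles in rad, forces in N, time in s.
With the tool pointing down it reaches from about 0.4 to 0.925 m from the base axis. Payload 4.1 kg.
Tool frame: the origin (TCP) lies midway between the tips of the shut fingers; the grasp point (between the pads) lies 19 mm behind it; z points along the fingers, y is the line along which they close (so a half turn about z gives the same grasp; the last joint's range is limited). The gripper opens to 85 mm and grips with 20 to 120 N. Pads are 22 mm wide; open, the fingers measure 114 mm over their backs; the gripper's body (76 mm by 85 mm) begins 54 mm behind the grasp point. The pads swing forward as they close: fully open they stand 13 mm farther back than shut.
Start: joints at [-0.099, 0.398, 0.045, 1.537, -0.019, 1.207, -0.051], TCP at [0.65, 0, 0.231] pointing down, gripper open.
Joint ranges: [-2.82, 2.82], [-0.49, 2.23], [-1.37, 1.46], [0, 2.46], [-1.36, 4.5], [0.23, 2], [-2.94, 2.94]. Speed limits (rad/s): [2.57, 2.57, 3.14, 3.14, 3.14, 3.14, 3.14].

### API

Orientations are given as a rotation vector (axis times angle).
In Python, from rig import env, optics gives the robot as it stands.
- The arm moves only by the tool servo_tool, never from a script. Its arguments are lists of equal length, an entry for each row: "hand": the opening, from -1 (shut) to 1 (fully open); "offset": the shift along the tool's x, y, z in mm, a list of three; "rotation": the turn, a rotation vector about the tool's x, y, z in degrees, a list of three. In form: {"hand": [hand, ...], "offset": [[x, y, z], ...], "rotation": [[wx, wy, wz], ...]}. A call has 1 to 12 rows; each row is the pose to reach, as a shift and turn from the pose commanded when the call began, along the tool's axes at that moment; what a row does not reach only later rows make up. A row lasts 1/8 s, in which the tool goes at most 62.5 mm and 10.7 degrees, less where a joint would pass 70% of its speed; a pose out of reach is approached as far as the arm can. A call with a gripper value outside its range is refused whole. The fingers move at their own pace and stop on an object; the grip force is fixed at half the most. Time passes only in rows, so rows that repeat a pose let the fingers close. It gives the time, the measured TCP pose, the force, the opening and the grip force at its end, in the units of the state.
- env.get_state(): the state, without advancing time (a new reading comes with each control period).
- optics.camera(name): name is "scene" or "side" or "wrist"; returns the picture (420x560x3 uint8, red, green, blue); there is no depth.
- optics.calibration(name): a dict with "K" (3x3 intrinsics, pixels), "rvec" (rotation vector, rad) and "tvec" (3), from world to camera coordinates, as OpenCV has them; the wrist camera has in their place "hand_eye" (4x4, takes a point from camera to tool coordinates, whose origin is the TCP and whose axes are the flange's). Camera axes: x right, y down, z forward; pixel columns grow to the right and rows downward; lengths in m; the calibration is good to about 2 mm. The wrist camera is an equidistant fisheye: a pixel r from the principal point sees the ray r / f radians off the axis. A picture is of the moment at which its call begins: read the wrist's pose just before it. calibration takes no time and is no camera call.
- env.job_done(): hands the job in; it is judged then, once.
The state is a dict: "t": time; "joints": joint angles; "qd": joint speeds; "joint_efforts": joint torques, N m; "tcp_pos": TCP position; "orientation": TCP orientation; "wrist_force": force on the tool from outside, world axes, zero at the start; "ft_torque": the same for the moment, N m; "opening": opening from 0.0 (shut) to 1.0 (fully open); "grip_force": force on a finger pad.
Only numpy, scipy, OpenCV 4.12 (cv2) and the standard library are available. Lean on these libraries where they do the work, as an engineer would, in place of code of your own. Each camera call takes 0.05 s, during which the arm holds its last target. There are 200 camera calls.

### The job

Draw the analyser's loading tray fully out, put every reagent cartridge on the bench into the tray's two sloping lanes, all with the orange nose downhill towards the analyser and slid down as far as they go (at most three to a lane), and then push the tray fully home. Push on its centre line: it jams if it is pushed off-centre. With the tray home, press the green load key; leave everything else on the bench where it is.

Things in the scene. Friction and masses are not known exactly. Their poses are not given: they have to be found in the camera images.
- tray: loading tray, 116 x 195 mm, on a metal guide deck 20 mm high, held down by its rails. Origin: on its centre line on the deck's top, half-way along the lanes; x across, y along its travel INTO the analyser, z up. Two polished lanes, a at x = -32 mm and b at x = +32 mm, run downhill to +y at 20 degrees: downhill is (0, cos 20, -sin 20), the floor's normal (0, sin 20, cos 20). At its outer end: blue push plate, then the handle
- slot_a1 (a point): centre of a cartridge in the lowest place of lane a, against the end stop, 14 mm above the lane's floor: tray (-32, 72, 46) mm. The lower 140 mm of a lane from the stop is a tube 35 mm wide (walls, clear lips 31 mm above the floor with a 15 mm slot between); then follow 68 mm of open trough, 32 mm wide, its side guides 8 mm high, flaring to 42 mm at the top; its upper end open
- slot_b1 (a point): the same lowest place in lane b: tray (32, 72, 46) mm. Each lane takes three cartridges end to end: the centres of the second and third lie 64 and 128 mm further uphill, at tray y, z = (12, 68) and (-49, 90) mm; the third stays partly in the trough
- handle (a point): grip point of the tray's handle: dark blue upright blade on the centre line, 10 mm thick across (tray x), running outward from the push plate at tray y from -104 to -171 mm, 35 to 85 mm above the bench. This point: tray (0, -153, 45) mm, 20 mm below the blade's top edge; axes as the tray's
- plate_mid (a point): middle of the blue push plate's outer face at the root of the handle, tray (0, -104, 48) mm. The plate is 134 mm wide, 38 to 98 mm above the bench; the lanes' upper ends rise just behind it to 120 mm above the bench (140 with a third cartridge)
- analyser: the analyser (fixed). Origin on the bench on the bay's centre line at its front; axes as the straight tray's, y inward. Tray origin at y = +35 mm: fully home; at -135 mm: fully out (stops at both). It slides with about 3 N and stays where left. Guided by one short shoe near its plate: pushed or pulled within 12 mm of the centre line it runs freely, well off it it cocks and jams: ease it back
- load_key (a joint): the analyser's round green load key, 28 mm across, pressed straight down: 0 up, 0.006 m fully down (about 5 N); it springs back. It counts as pressed beyond 0.004 m
- load_key_top (a point): middle of the load key's top face, 142 mm above the bench, on the white shoulder beside the loading bay, on the robot's side. The bay's roof, 155 mm above the bench, begins 60 mm beyond it (tray +x); the analyser's body, 300 mm high, begins 110 mm further into the machine (tray +y)
- mouth_a (a point): centre of a cartridge laid on the trough floor of lane a with its nose just clear of the tube: 14 mm above the floor, 176 mm up the lane from the stop, tray (-32, -64, 95) mm. Let go there, nose downhill, it slides down by its own weight to the stop or the cartridge before it
- mouth_b (a point): centre of a cartridge laid on the trough floor of lane b with its nose just clear of the tube: 14 mm above the floor, 176 mm up the lane from the stop, tray (+32, -64, 95) mm. Let go there, nose downhill, it slides down by its own weight to the stop or the cartridge before it
- cart1_mid (a point): centre of a reagent cartridge: white bar 64 mm long, 28 x 28 mm square, 45 g, alike on all four long sides (its roll does not matter), blue bands, grey tail, and a narrower orange nose (21 mm square, the last 14 mm). Its x axis points along it to the nose; at the start it lies on the bench. None when absent.
- cart2_mid (a point): centre of a reagent cartridge: white bar 64 mm long, 28 x 28 mm square, 45 g, alike on all four long sides (its roll does not matter), blue bands, grey tail, and a narrower orange nose (21 mm square, the last 14 mm). Its x axis points along it to the nose; at the start it lies on the bench. None when absent.
- cart3_mid (a point): centre of a reagent cartridge: white bar 64 mm long, 28 x 28 mm square, 45 g, alike on all four long sides (its roll does not matter), blue bands, grey tail, and a narrower orange nose (21 mm square, the last 14 mm). Its x axis points along it to the nose; at the start it lies on the bench. None when absent.
- cart4_mid (a point): centre of a reagent cartridge: white bar 64 mm long, 28 x 28 mm square, 45 g, alike on all four long sides (its roll does not matter), blue bands, grey tail, and a narrower orange nose (21 mm square, the last 14 mm). Its x axis points along it to the nose; at the start it lies on the bench. None when absent.
- cart5_mid (a point): centre of a reagent cartridge: white bar 64 mm long, 28 x 28 mm square, 45 g, alike on all four long sides (its roll does not matter), blue bands, grey tail, and a narrower orange nose (21 mm square, the last 14 mm). Its x axis points along it to the nose; at the start it lies on the bench. None when absent.
- cart6_mid (a point): centre of a reagent cartridge: white bar 64 mm long, 28 x 28 mm square, 45 g, alike on all four long sides (its roll does not matter), blue bands, grey tail, and a narrower orange nose (21 mm square, the last 14 mm). Its x axis points along it to the nose; at the start it lies on the bench. None when absent.
- tube_rack: bystander: blue rack of sample tubes, 65 x 160 x 95 mm, origin under its middle
- bottle_a: bystander: white reagent jar with red cap, 60 mm across, 75 mm tall, origin under its middle
- bottle_b: bystander: white reagent bottle with orange cap, 52 mm across, 120 mm tall, origin under its middle
- pipette: bystander: micropipette lying along its x axis, 235 mm long, 26 mm high, origin under its middle part
- scanner: bystander: hand scanner lying along its x axis, 155 x 62 x 34 mm, origin under its middle
- tip_box: bystander: blue box of pipette tips, 87 x 122 x 65 mm, origin under its middle
- marker: bystander: marker pen lying along its x axis, 100 x 14 x 14 mm, origin under its middle

How it is judged:
On the way, in this order (a step that is already met when the one before it is completed fails the run):
1. the tray is drawn fully out (y of tray in the frame of analyser below -0.125 m), for 0.2 s.
2. every cartridge lies in a lane, nose downhill, slid down to its place, while the tray is still out (angle between each of cart1_mid, cart2_mid, cart3_mid, cart4_mid, cart5_mid, cart6_mid's own x axis and vertical above 1.75 rad and (x of cart1_mid in the frame of tray between -0.04 and -0.024 m or x of cart1_mid in the frame of tray between 0.024 and 0.04 m) and ((y of cart1_mid in the frame of tray between 0.0627 and 0.0807 m and z of cart1_mid in the frame of tray between 0.0371 and 0.0551 m) or (y of cart1_mid in the frame of tray between 0.0026 and 0.0206 m and z of cart1_mid in the frame of tray between 0.059 and 0.077 m) or (y of cart1_mid in the frame of tray between -0.0576 and -0.0396 m and z of cart1_mid in the frame of tray between 0.0809 and 0.0989 m)) and (x of cart2_mid in the frame of tray between -0.04 and -0.024 m or x of cart2_mid in the frame of tray between 0.024 and 0.04 m) and ((y of cart2_mid in the frame of tray between 0.0627 and 0.0807 m and z of cart2_mid in the frame of tray between 0.0371 and 0.0551 m) or (y of cart2_mid in the frame of tray between 0.0026 and 0.0206 m and z of cart2_mid in the frame of tray between 0.059 and 0.077 m) or (y of cart2_mid in the frame of tray between -0.0576 and -0.0396 m and z of cart2_mid in the frame of tray between 0.0809 and 0.0989 m)) and (x of cart3_mid in the frame of tray between -0.04 and -0.024 m or x of cart3_mid in the frame of tray between 0.024 and 0.04 m) and ((y of cart3_mid in the frame of tray between 0.0627 and 0.0807 m and z of cart3_mid in the frame of tray between 0.0371 and 0.0551 m) or (y of cart3_mid in the frame of tray between 0.0026 and 0.0206 m and z of cart3_mid in the frame of tray between 0.059 and 0.077 m) or (y of cart3_mid in the frame of tray between -0.0576 and -0.0396 m and z of cart3_mid in the frame of tray between 0.0809 and 0.0989 m)) and (x of cart4_mid in the frame of tray between -0.04 and -0.024 m or x of cart4_mid in the frame of tray between 0.024 and 0.04 m) and ((y of cart4_mid in the frame of tray between 0.0627 and 0.0807 m and z of cart4_mid in the frame of tray between 0.0371 and 0.0551 m) or (y of cart4_mid in the frame of tray between 0.0026 and 0.0206 m and z of cart4_mid in the frame of tray between 0.059 and 0.077 m) or (y of cart4_mid in the frame of tray between -0.0576 and -0.0396 m and z of cart4_mid in the frame of tray between 0.0809 and 0.0989 m)) and (x of cart5_mid in the frame of tray between -0.04 and -0.024 m or x of cart5_mid in the frame of tray between 0.024 and 0.04 m) and ((y of cart5_mid in the frame of tray between 0.0627 and 0.0807 m and z of cart5_mid in the frame of tray between 0.0371 and 0.0551 m) or (y of cart5_mid in the frame of tray between 0.0026 and 0.0206 m and z of cart5_mid in the frame of tray between 0.059 and 0.077 m) or (y of cart5_mid in the frame of tray between -0.0576 and -0.0396 m and z of cart5_mid in the frame of tray between 0.0809 and 0.0989 m)) and (x of cart6_mid in the frame of tray between -0.04 and -0.024 m or x of cart6_mid in the frame of tray between 0.024 and 0.04 m) and ((y of cart6_mid in the frame of tray between 0.0627 and 0.0807 m and z of cart6_mid in the frame of tray between 0.0371 and 0.0551 m) or (y of cart6_mid in the frame of tray between 0.0026 and 0.0206 m and z of cart6_mid in the frame of tray between 0.059 and 0.077 m) or (y of cart6_mid in the frame of tray between -0.0576 and -0.0396 m and z of cart6_mid in the frame of tray between 0.0809 and 0.0989 m)) and y of tray in the frame of analyser below -0.085 m), for 0.2 s.
3. the tray is pushed fully home with the cartridges in it (angle between each of cart1_mid, cart2_mid, cart3_mid, cart4_mid, cart5_mid, cart6_mid's own x axis and vertical above 1.75 rad and (x of cart1_mid in the frame of tray between -0.04 and -0.024 m or x of cart1_mid in the frame of tray between 0.024 and 0.04 m) and ((y of cart1_mid in the frame of tray between 0.0627 and 0.0807 m and z of cart1_mid in the frame of tray between 0.0371 and 0.0551 m) or (y of cart1_mid in the frame of tray between 0.0026 and 0.0206 m and z of cart1_mid in the frame of tray between 0.059 and 0.077 m) or (y of cart1_mid in the frame of tray between -0.0576 and -0.0396 m and z of cart1_mid in the frame of tray between 0.0809 and 0.0989 m)) and (x of cart2_mid in the frame of tray between -0.04 and -0.024 m or x of cart2_mid in the frame of tray between 0.024 and 0.04 m) and ((y of cart2_mid in the frame of tray between 0.0627 and 0.0807 m and z of cart2_mid in the frame of tray between 0.0371 and 0.0551 m) or (y of cart2_mid in the frame of tray between 0.0026 and 0.0206 m and z of cart2_mid in the frame of tray between 0.059 and 0.077 m) or (y of cart2_mid in the frame of tray between -0.0576 and -0.0396 m and z of cart2_mid in the frame of tray between 0.0809 and 0.0989 m)) and (x of cart3_mid in the frame of tray between -0.04 and -0.024 m or x of cart3_mid in the frame of tray between 0.024 and 0.04 m) and ((y of cart3_mid in the frame of tray between 0.0627 and 0.0807 m and z of cart3_mid in the frame of tray between 0.0371 and 0.0551 m) or (y of cart3_mid in the frame of tray between 0.0026 and 0.0206 m and z of cart3_mid in the frame of tray between 0.059 and 0.077 m) or (y of cart3_mid in the frame of tray between -0.0576 and -0.0396 m and z of cart3_mid in the frame of tray between 0.0809 and 0.0989 m)) and (x of cart4_mid in the frame of tray between -0.04 and -0.024 m or x of cart4_mid in the frame of tray between 0.024 and 0.04 m) and ((y of cart4_mid in the frame of tray between 0.0627 and 0.0807 m and z of cart4_mid in the frame of tray between 0.0371 and 0.0551 m) or (y of cart4_mid in the frame of tray between 0.0026 and 0.0206 m and z of cart4_mid in the frame of tray between 0.059 and 0.077 m) or (y of cart4_mid in the frame of tray between -0.0576 and -0.0396 m and z of cart4_mid in the frame of tray between 0.0809 and 0.0989 m)) and (x of cart5_mid in the frame of tray between -0.04 and -0.024 m or x of cart5_mid in the frame of tray between 0.024 and 0.04 m) and ((y of cart5_mid in the frame of tray between 0.0627 and 0.0807 m and z of cart5_mid in the frame of tray between 0.0371 and 0.0551 m) or (y of cart5_mid in the frame of tray between 0.0026 and 0.0206 m and z of cart5_mid in the frame of tray between 0.059 and 0.077 m) or (y of cart5_mid in the frame of tray between -0.0576 and -0.0396 m and z of cart5_mid in the frame of tray between 0.0809 and 0.0989 m)) and (x of cart6_mid in the frame of tray between -0.04 and -0.024 m or x of cart6_mid in the frame of tray between 0.024 and 0.04 m) and ((y of cart6_mid in the frame of tray between 0.0627 and 0.0807 m and z of cart6_mid in the frame of tray between 0.0371 and 0.0551 m) or (y of cart6_mid in the frame of tray between 0.0026 and 0.0206 m and z of cart6_mid in the frame of tray between 0.059 and 0.077 m) or (y of cart6_mid in the frame of tray between -0.0576 and -0.0396 m and z of cart6_mid in the frame of tray between 0.0809 and 0.0989 m)) and y of tray in the frame of analyser above 0.029 m), for 0.2 s.
4. the load key is pressed (value of joint load_key above 0.004 m), for 0.05 s.
At the end, for the whole second after the job is handed in: every cartridge present lies in a place of either lane (centre within 8 mm across and 9 mm along and in height of where it belongs, so without gaps), nose downhill (its length within 10 degrees or so of the lane), the tray is within 6 mm of fully home and the load key is released (all of step 3 and value of joint load_key below 0.002 m); the robot touches nothing.
It fails at once if a bystander is moved by more than 40 mm (distance of any of tube_rack, bottle_a, bottle_b, pipette, scanner, tip_box, marker from where it was at the start of the episode above 0.04 m).
Of cart1, cart2, cart3, cart4, cart5, cart6 only 4 to 6 are there at a start; the rules pass over those that are not, and their reading is None.
At some moment in a run one of cart1, cart2, cart3, cart4, cart5, cart6 may be knocked a few centimetres aside while the robot is not near it.
Once in a run the grip may slacken for a moment while it holds something.
It also fails if it takes over 210 s, if anything falls off the work surface, if the arm or the gripper's body presses on something with over 40 N, if the wrist force passes 120 N, or if a joint passes its speed limit or range.

## Working session

There is one attempt and no reset: what is moved stays moved. The work goes in short steps, Python scripts to look and compute and a tool call to move; the robot and the scene stay as the last step left them, time stands still between calls to the robot, and variables do not carry over. Pictures are saved under pics/ and viewed, at most 14 in all, crops included, and the job is handed in when it is done.

Besides the shell and the picture viewer there is one more tool, called after "Request:" by a JSON object that holds its "api" and its "payload". servo_tool: Moves the arm, as the interface text tells. Its arguments: {"type":"object","properties":{"hand":{"type":"array","items":{"type":"number"}},"offset":{"type":"array","items":{"type":"array","items":{"type":"number"}}},"rotation":{"type":"array","items":{"type":"array","items":{"type":"number"}}}},"required":["hand","offset","rotation"]}

```bash
mkdir -p pics; ls; python3 - <<'E'
from rig import env, optics
import cv2
s=env.get_state();print(s)
for n in("scene","side","wrist"):
    im=optics.camera(n);cv2.imwrite(f"pics/{n}0.png",im[...,::-1]);c=optics.calibration(n);print(n,c)
E
```

```text
pics
{'t': 0.0, 'joints': array([-0.09898798,  0.39915934,  0.04502509,  1.53788823, -0.01868561,
        1.20691893, -0.05067657]), 'qd': array([-0.00160626,  0.00184619,  0.00414609,  0.00050883,  0.00122334,
       -0.00057252,  0.00063478]), 'joint_efforts': array([-9.65094187e-04, -4.75129580e+01,  1.36406265e+00, -2.54227209e+01,
        1.14684159e-02,  9.53188282e-03,  3.56541250e-05]), 'tcp_pos': array([6.49355279e-01, 1.39257085e-05, 2.30280754e-01]), 'orientation': array([-2.22038732, -2.22069061,  0.00232173]), 'wrist_force': array([-0.58100203,  0.06622858,  0.24478408]), 'ft_torque': array([0.02123764, 0.01867159, 0.0138447 ]), 'grip_force': 0.0, 'opening': 0.9981864749797799}
scene {'K': array([[493.71414858,   0.        , 280.54626358],
       [  0.        , 493.71414858, 211.65512041],
       [  0.        ,   0.        ,   1.        ]]), 'rvec': array([ 1.51448435,  1.83188225, -0.94677472]), 'tvec': array([ 0.24175504, -0.20304151,  1.61988942])}
side {'K': array([[534.23424189,   0.        , 286.99596821],
       [  0.        , 534.23424189, 209.6665544 ],
       [  0.        ,   0.        ,   1.        ]]), 'rvec': array([ 2.34446018, -0.57051129,  0.22526741]), 'tvec': array([-0.55895938,  0.17812812,  1.41903644])}
wrist {'K': array([[325.1922621 ,   0.        , 274.49046933],
       [  0.        , 325.1922621 , 215.12924598],
       [  0.        ,   0.        ,   1.        ]]), 'hand_eye': array([[-1.30062452e-03, -9.54095092e-01, -2.99501025e-01,
         7.58945456e-02],
       [ 9.99998978e-01, -1.41888095e-03,  1.77375550e-04,
        -7.60566587e-04],
       [-5.94189441e-04, -2.99500489e-01,  9.54095962e-01,
        -1.43415320e-01],
       [ 0.00000000e+00,  0.00000000e+00,  0.00000000e+00,
         1.00000000e+00]])}
```

View pics/scene0.png

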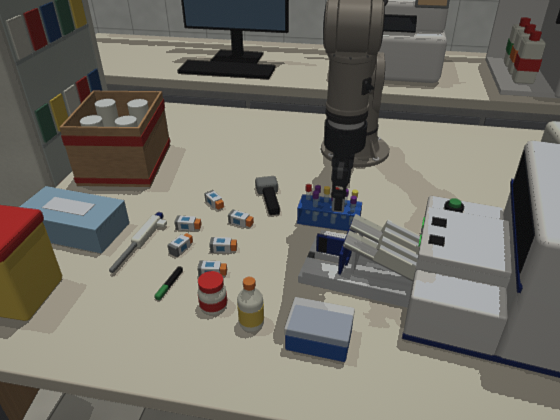

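View pics/side0.png

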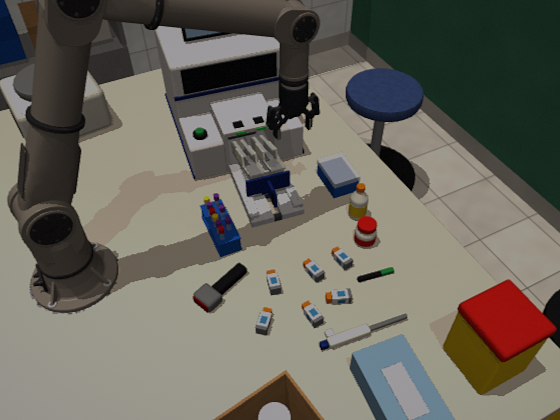

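View pics/wrist0.png

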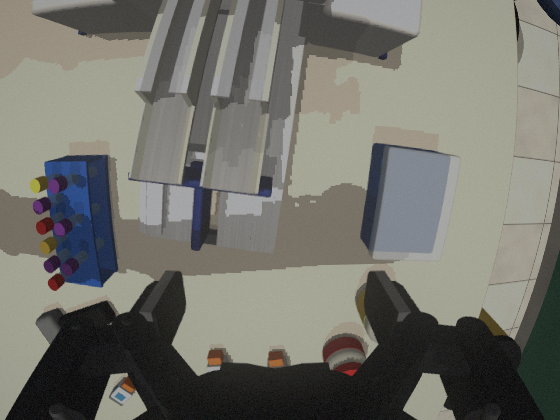

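The scene shows six cartridges (side image, around (262..342, 257..320)) on the bench. The tray points towards +y, with its plate at about (268,183) in side. The bystanders lie around them.

```bash
cat > h.py <<'E'
from rig import env, optics
import numpy as np, cv2
from scipy.spatial.transform import Rotation as R
def toolpose():
    s=env.get_state(); T=np.eye(4);T[:3,:3]=R.from_rotvec(s["orientation"]).as_matrix();T[:3,3]=s["tcp_pos"];return T
def snap(n,save=None):
    T=toolpose() if n=="wrist" else None
    im=optics.camera(n)
    if save: cv2.imwrite(f"pics/{save}.png",im[...,::-1])
    return im,T
def rays(n,px,T=None):
    c=optics.calibration(n);px=np.atleast_2d(np.float64(px));K=c["K"]
    q=np.c_[(px[:,0]-K[0,2])/K[0,0],(px[:,1]-K[1,2])/K[1,1]]
    if n=="wrist":
        r=np.linalg.norm(q,axis=1)+1e-12
        d=np.c_[q/r[:,None]*np.sin(r)[:,None],np.cos(r)];E=T@c["hand_eye"]
        return E[:3,3],d@E[:3,:3].T
    M=R.from_rotvec(c["rvec"]).as_matrix();d=np.c_[q,np.ones(len(q))]
    return -M.T@c["tvec"],d@M
def plane(n,px,z,T=None):
    o,d=rays(n,px,T);return o+d*((z-o[2])/d[:,2])[:,None]
def proj(n,P,T=None):
    c=optics.calibration(n);P=np.atleast_2d(P);K=c["K"]
    if n=="wrist":
        E=np.linalg.inv(T@c["hand_eye"]);p=P@E[:3,:3].T+E[:3,3]
        rho=np.linalg.norm(p[:,:2],axis=1);th=np.arctan2(rho,p[:,2])
        return p[:,:2]/rho[:,None]*th[:,None]*K[0,0]+K[:2,2]
    return cv2.projectPoints(P,c["rvec"],c["tvec"],K,None)[0][:,0]
def blobs(im,lo,hi,amin=8):
    hsv=cv2.cvtColor(im,cv2.COLOR_RGB2HSV);m=cv2.inRange(hsv,np.array(lo),np.array(hi))
    n,l,st,ce=cv2.connectedComponentsWithStats(m)
    return [(ce[i],st[i]) for i in range(1,n) if st[i,4]>=amin],l
ORANGE=((4,120,90),(18,255,255)); BLUE=((95,70,60),(115,255,255)); GREEN=((45,100,30),(80,255,255))
def carts(n,im,T=None,dmax=0.04):
    o,_=blobs(im,*ORANGE);b,_=blobs(im,*BLUE);out=[]
    for c,s in o:
        p=plane(n,c,0.016,T)[0]
        L=[plane(n,k,0.026,T)[0] for k,_ in b]
        L=[q for q in L if np.linalg.norm((q-p)[:2])<dmax]
        if L: out.append((p,np.mean(L,0),c,s[4],len(L)))
    return out
E
python3 - <<'E'
from h import *
np.set_printoptions(precision=4,suppress=True)
T=toolpose()
for n in("side","scene"):
    im=cv2.imread(f"pics/{n}0.png")[...,::-1].copy()
    print(n)
    for p,b,c,a,k in carts(n,im): d=p-b;print(c,a,k,p[:2],b[:2],np.linalg.norm(d[:2]),np.degrees(np.arctan2(d[1],d[0])))
    print("green",[(c,s[4],plane(n,c,.142)[0][:2]) for c,s in blobs(im,*GREEN,30)[0]])
    db,_=blobs(im,(108,120,20),(130,255,200),100);print("dblue",[(c,s) for c,s in db])
im=cv2.imread("pics/wrist0.png")[...,::-1].copy()
print("wrist")
# handle top 85, plate
for px,z in(((203,192),.085),((198,248),.085),((131,179),.098),((270,192),.098),((135,180),.098)):print(px,plane("wrist",px,z,T)[0])
v=cv2.resize(cv2.imread("pics/side0.png")[110:340,180:420],None,fx=3.3,fy=2.6)
cv2.imwrite("pics/v1.png",cv2.resize(cv2.imread("pics/wrist0.png")[100:280,100:310],None,fx=3.3,fy=3.3))
E
```

```text
side
[334.9643 249.1429] 28 1 [ 0.6505 -0.2452] [ 0.6537 -0.2797] 0.034649622098964675 95.26935788418977
[306.2903 261.3548] 31 1 [ 0.5606 -0.2456] [ 0.5656 -0.2801] 0.03487337400484926 98.28532489210203
[270.4286 271.25  ] 28 1 [ 0.4606 -0.2307] [ 0.4519 -0.2652] 0.03558302567800832 75.78523083980534
[328.3333 295.8889] 45 1 [ 0.5577 -0.3675] [ 0.5859 -0.38  ] 0.030806156156037955 155.97873183877067
[305.5    303.8333] 36 1 [ 0.4946 -0.3615] [ 0.4968 -0.3953] 0.03389551164091666 93.6556396524733
[267.     309.3714] 35 1 [ 0.4014 -0.3315] [ 0.3784 -0.3579] 0.03504820322767777 48.91720220371233
green [(array([481.3596,  71.2754]), np.int32(25176), array([1.434 , 0.1079])), (array([199.0678, 131.339 ]), np.int32(59), array([0.4598, 0.2475])), (array([386.7183, 270.9718]), np.int32(71), array([ 0.6667, -0.4387]))]
dblue [(array([ 8.6744, 38.0673]), array([  0,   0,  26,  65, 995], dtype=int32)), (array([384.0805,  94.6909]), array([ 346,   69,   77,   53, 3229], dtype=int32)), (array([225.0858,  88.8878]), array([174,  77, 106,  24, 303], dtype=int32)), (array([336.4839, 185.5242]), arr
[... 1057 characters left out ...]
), array([ 41,   2,  20,  40, 326], dtype=int32)), (array([94.3158, 80.5175]), array([ 88,  69,  14,  21, 114], dtype=int32)), (array([515.3793, 240.9759]), array([511, 180,  11, 112, 290], dtype=int32)), (array([325.1359, 213.5436]), array([ 297,  195,   65,   36, 1192], dtype=int32)), (array([336.1847, 249.259 ]), array([317, 234,  34,  40, 471], dtype=int32)), (array([482.1826, 355.4326]), array([403, 334, 157,  43, 668], dtype=int32)), (array([315.7883, 348.2866]), array([286, 336,  62,  26, 841], dtype=int32))]
wrist
(203, 192) [0.5823 0.0078 0.085 ]
(198, 248) [ 0.5733 -0.0486  0.085 ]
(131, 179) [0.5163 0.0243 0.098 ]
(270, 192) [0.6447 0.0104 0.098 ]
(135, 180) [0.5204 0.0233 0.098 ]
```

View pics/v1.png

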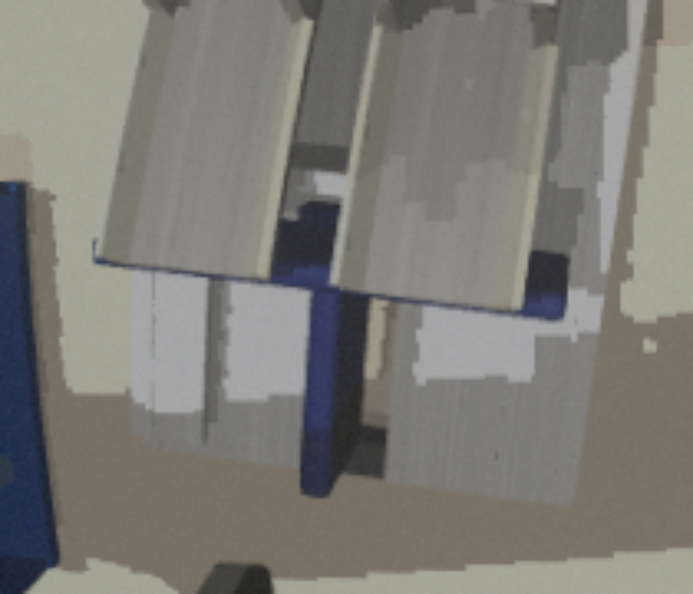

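The crop shows the blade's top face running from about (198.5,187) to (195.5,249) in wrist pixels. The plate's top outer corners are at about (129,179) and (271,196).

```bash
python3 - <<'E'
from h import *
np.set_printoptions(precision=4,suppress=True)
T=toolpose()
a=plane("wrist",[(198.5,187),(195.5,249)],.085,T);print(a,np.linalg.norm(a[0]-a[1]),np.degrees(np.arctan2(*(a[0]-a[1])[1::-1])))
b=plane("wrist",[(128.8,179.5),(271.2,196.4)],.098,T);d=b[1]-b[0];print(b,b.mean(0),np.linalg.norm(d),np.degrees(np.arctan2(d[1],d[0])))
# deck sides edges: left bottom (140,233), right bottom(274,252), right edge (282,190)
print(plane("wrist",[(140,233),(274,252),(282,190)],.02,T))
# two-ray triangulate key
o1,d1=rays("side",(199.07,131.34));o2,d2=rays("scene",(454.6,203.16))
A=np.c_[d1[0],-d2[0]];s=np.linalg.lstsq(A,o2-o1,rcond=None)[0];print("key",o1+s[0]*d1[0],o2+s[1]*d2[0])
print(T[:3,:3])
E
```

```text
[[ 0.5783  0.0126  0.085 ]
 [ 0.5706 -0.0497  0.085 ]] 0.06278474081552546 82.96522187705204
[[0.514  0.0239 0.098 ]
 [0.6457 0.0065 0.098 ]] [0.5799 0.0152 0.098 ] 0.1329262116333915 -7.5505960180971075
[[ 0.4824 -0.0582  0.02  ]
 [ 0.6479 -0.0811  0.02  ]
 [ 0.6569 -0.0058  0.02  ]]
key [0.4618 0.2544 0.1363] [0.4628 0.2521 0.1339]
[[-0.0002  1.     -0.0015]
 [ 1.      0.0002 -0.0001]
 [-0.0001 -0.0015 -1.    ]]
```

Request:
{"api": "servo_tool", "payload": {"hand": [0, 0, 0, 0, 0, 0, 0, 0], "offset": [[-17, -38, 20], [-33, -76, 60], [-33, -76, 110], [-33, -76, 150], [-33, -76, 175], [-33, -76, 185], [-33, -76, 185], [-33, -76, 185]], "rotation": [[0, 0, 4], [0, 0, 7.5], [0, 0, 7.5], [0, 0, 7.5], [0, 0, 7.5], [0, 0, 7.5], [0, 0, 7.5], [0, 0, 7.5]]}}

```text
t: 1.15
tcp_pos: [0.5751, -0.033, 0.0475]
orientation: [2.361, 2.07, 0.003]
wrist_force: [0.2, -0.4, 0.7]
opening: 0.502
grip_force: 0.0
```

Request:
{"api": "servo_tool", "payload": {"hand": [-1, -1, -1, -1], "offset": [[0, 0, 0], [0, 0, 0], [0, 0, 0], [0, 0, 0]], "rotation": [[0, 0, 0], [0, 0, 0], [0, 0, 0], [0, 0, 0]]}}

```text
t: 1.65
tcp_pos: [0.5743, -0.033, 0.0472]
orientation: [2.361, 2.072, 0.001]
wrist_force: [-1.9, 0.3, 5.9]
opening: 0.106
grip_force: 60.2
```

Request:
{"api": "servo_tool", "payload": {"hand": [-1, -1, -1, -1, -1], "offset": [[-20, 0, 0], [-40, 0, 0], [-60, 0, 0], [-80, 0, 0], [-80, 0, 0]], "rotation": [[0, 0, 0], [0, 0, 0], [0, 0, 0], [0, 0, 0], [0, 0, 0]]}}

```text
t: 2.28
tcp_pos: [0.5638, -0.1118, 0.0472]
orientation: [-2.361, -2.071, -0.002]
wrist_force: [-1.2, 1.0, 6.5]
opening: 0.107
grip_force: 60.3
```

Request:
{"api": "servo_tool", "payload": {"hand": [-1, -1, -1, -1, -1, -1], "offset": [[-12, 0, 0], [-24, 0, 0], [-36, 0, 0], [-46, 0, 0], [-56, 0, 0], [-56, 0, 0]], "rotation": [[0, 0, 0], [0, 0, 0], [0, 0, 0], [0, 0, 0], [0, 0, 0], [0, 0, 0]]}}

```text
t: 3.02
tcp_pos: [0.5627, -0.1201, 0.0458]
orientation: [-2.307, -2.069, -0.056]
wrist_force: [3.7, 74.5, 8.5]
opening: 0.111
grip_force: 62.7
```

Request:
{"api": "servo_tool", "payload": {"hand": [-1, -1, -1], "offset": [[25, 0, 0], [48, 0, 0], [48, 0, 0]], "rotation": [[0, 0, 0], [0, 0, 0], [0, 0, 0]]}}

```text
t: 3.4
tcp_pos: [0.5634, -0.1157, 0.0467]
orientation: [-2.356, -2.075, -0.005]
wrist_force: [-0.0, 5.8, 3.2]
opening: 0.11
grip_force: 59.9
```

Request:
{"api": "servo_tool", "payload": {"hand": [0, 0, 0, 0, 0, 0, 0], "offset": [[0, 0, 0], [0, 0, 0], [0, 0, -60], [0, 0, -120], [-40, 0, -170], [-80, 0, -184], [-80, 0, -184]], "rotation": [[0, 0, 0], [0, 0, 0], [0, 0, 0], [0, 0, 0], [0, 0, 0], [0, 0, 0], [0, 0, 0]]}}

```text
t: 4.28
tcp_pos: [0.5512, -0.2064, 0.2324]
orientation: [2.368, 2.056, -0.0]
wrist_force: [0.1, 0.8, -0.4]
opening: 0.501
grip_force: 0.0
```

```bash
python3 - <<'E'
from h import *
np.set_printoptions(precision=4,suppress=True)
im,T=snap("wrist","w1");print(T)
for n in("side","scene"):snap(n,n+"1")
E
```

```text
[[ 0.1401  0.9901  0.0033  0.5512]
 [ 0.9901 -0.1401 -0.0042 -0.2064]
 [-0.0037  0.0038 -1.      0.2324]
 [ 0.      0.      0.      1.    ]]
```

View pics/w1.png

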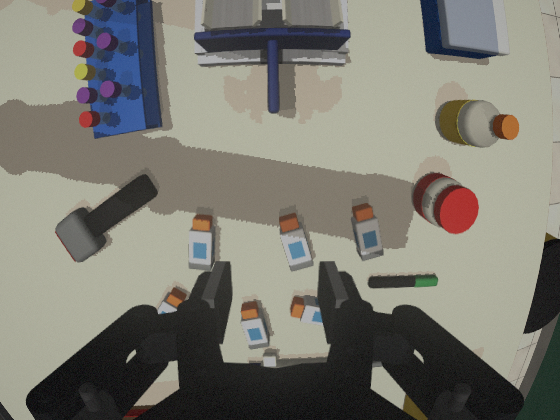

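The wrist view shows the tray drawn out, with the handle tip at (274,109). The three nearest cartridges are at about (201,243), (294,240) and (367,230), all with noses away from the camera, and the others are below.

```bash
python3 - <<'E'
from h import *
np.set_printoptions(precision=4,suppress=True)
T=np.array([[0.1401,.9901,.0033,.5512],[.9901,-.1401,-.0042,-.2064],[-.0037,.0038,-1,.2324],[0,0,0,1]])
im=cv2.imread("pics/w1.png")[...,::-1].copy()
o,_=blobs(im,*ORANGE,20);b,_=blobs(im,*BLUE,20)
for c,s in o:
    p=plane("wrist",c,.022,T)[0]
    for k,t in b:
        q=plane("wrist",k,.028,T)[0];d=p-q
        if np.linalg.norm(d[:2])<.045: print(c,s[4],t[4],p[:2],q[:2],np.linalg.norm(d[:2]),np.degrees(np.arctan2(d[1],d[0])))
a=plane("wrist",[(272.5,48),(274,109)],.085,T);d=a[0]-a[1];print("blade",a,np.linalg.norm(d),np.degrees(np.arctan2(d[1],d[0])))
a=plane("wrist",[(195,38),(349,38)],.098,T);d=a[1]-a[0];print("plate",a,np.linalg.norm(d),np.degrees(np.arctan2(d[1],d[0])))
# white/cart extents of cart A
print("A ends",plane("wrist",[(203,215),(200.5,260)],.028,T))
E
python3 -c "
import cv2;im=cv2.imread('pics/w1.png')
cv2.imwrite('pics/v2.png',cv2.resize(im[190:350,150:400],None,fx=3.2,fy=3.2,interpolation=cv2.INTER_CUBIC))"
```

```text
[363.5838 213.3452] 197 175 [ 0.6498 -0.2548] [ 0.6541 -0.2859] 0.03132664298889262 97.88196197148281
[201.0303 223.6919] 198 183 [ 0.4599 -0.2403] [ 0.4522 -0.2709] 0.03157761807593148 75.98892921576457
[288.9902 223.8137] 204 204 [ 0.5614 -0.2549] [ 0.5658 -0.2858] 0.03118170671980782 98.03180428183057
[296.5649 309.5065] 154 80 [ 0.5566 -0.3736] [ 0.5822 -0.3857] 0.02827832424007982 154.79043404912775
[248.7634 311.5484] 186 127 [ 0.4945 -0.368 ] [ 0.4967 -0.4011] 0.033218152660206744 93.77645849160838
blade [[ 0.5688 -0.0704  0.085 ]
 [ 0.5623 -0.1254  0.085 ]] 0.0553749472137468 83.22533172579905
plate [[ 0.5049 -0.052   0.098 ]
 [ 0.6345 -0.0707  0.098 ]] 0.13100254928699948 -8.229464984704924
A ends [[ 0.4661 -0.2285  0.028 ]
 [ 0.4506 -0.2835  0.028 ]]
```

View pics/v2.png

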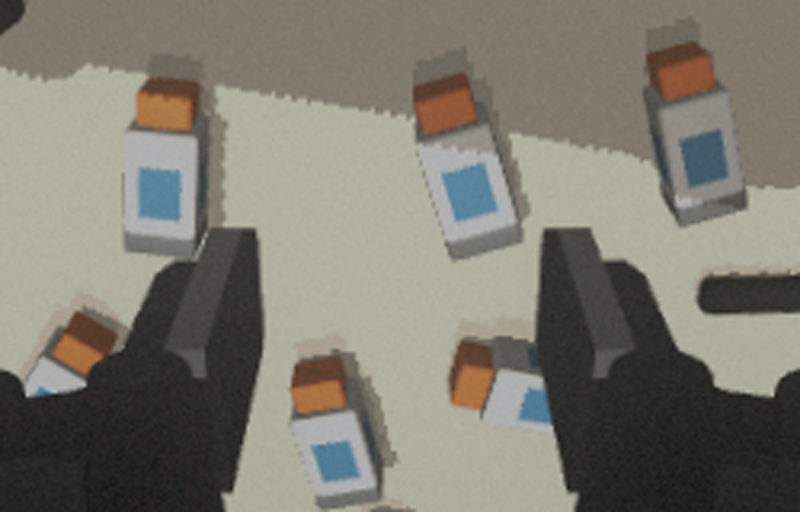

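The close view shows the label about 7 mm behind each cartridge's centre and the nose about 32 mm from the label, which fits the given sizes. I'll write a planner that prints the moves.

```bash
cat >> h.py <<'E'
YAW=np.radians(-7.5); XT=np.array([np.cos(YAW),np.sin(YAW),0]); YT=np.array([-np.sin(YAW),np.cos(YAW),0])
PLATE=np.array([.5698,-.0672,.02])
def tray(p): # tray mm -> world m, tray out
    p=np.array(p)/1000; return PLATE+XT*p[0]+YT*(p[1]+.104)+np.array([0,0,p[2]])
def pose(pos,head,tilt=0):
    """tool x at heading (deg), tool z down, tilted nose-down by tilt"""
    h=np.radians(head);x=np.array([np.cos(h),np.sin(h),0]);z=np.array([0,0,-1.]);y=np.cross(z,x)
    M=np.c_[x,y,z]@R.from_rotvec([0,-np.radians(tilt),0]).as_matrix()
    T=np.eye(4);T[:3,:3]=M;T[:3,3]=pos;return T
def rel(T0,T1):
    D=np.linalg.inv(T0)@T1;return np.round(D[:3,3]*1000,1),np.round(np.degrees(R.from_matrix(D[:3,:3]).as_rotvec()),1)
NRM=YT*np.sin(np.radians(20))+np.array([0,0,np.cos(np.radians(20))])
def mouth(l,lift=0,h=8): 
    x=-32 if l=="a" else 32
    return pose(tray([x,-64,95])+NRM*((h-14+2+lift)/1000),82.5,20)
def centre(lab,head): h=np.radians(head);return np.array(lab[:2])+.007*np.array([np.cos(h),np.sin(h)])
def pick(xy,head,z=.008):
    T=toolpose(); a=pose([*xy,.09],head);b=pose([*xy,z],head)
    print("above",*rel(T,a),"down",*rel(T,b),"then lift/place from grasp:")
    for l in"ab": print(l,"high",*rel(b,pose(mouth(l,70)[:3,3],82.5,0)),"pre",*rel(b,mouth(l,45)),"mouth",*rel(b,mouth(l)))
E
python3 - <<'E'
from h import *
pick((.4539,-.2641),76)
E
```

```text
above [-77.1 -88.2 139.6] [-0.1 -0.   6.5] down [-77.2 -88.1 221.6] [-0.1 -0.   6.5] then lift/place from grasp:
a high [ 277.6   25.9 -169. ] [ 0.   0.  -6.5] pre [ 269.1   26.9 -145.5] [ -1.1 -20.   -6.4] mouth [ 253.9   28.7 -103.2] [ -1.1 -20.   -6.4]
b high [ 284.9   89.5 -169. ] [ 0.   0.  -6.5] pre [ 276.4   90.5 -145.5] [ -1.1 -20.   -6.4] mouth [ 261.1   92.2 -103.2] [ -1.1 -20.   -6.4]
```

Request:
{"api": "servo_tool", "payload": {"hand": [0, 0, 0, 0, 0, 0, 0, 0], "offset": [[-40, -45, 60], [-77, -88, 110], [-77, -88, 150], [-77, -88, 190], [-77, -88, 212], [-77, -88, 222], [-77, -88, 222], [-77, -88, 222]], "rotation": [[0, 0, 3], [0, 0, 6.5], [0, 0, 6.5], [0, 0, 6.5], [0, 0, 6.5], [0, 0, 6.5], [0, 0, 6.5], [0, 0, 6.5]]}}

```text
t: 5.42
tcp_pos: [0.4559, -0.2645, 0.0093]
orientation: [2.474, 1.934, 0.002]
wrist_force: [0.3, 0.6, 0.1]
opening: 0.498
grip_force: 0.0
```

Request:
{"api": "servo_tool", "payload": {"hand": [-1, -1, -1, -1, -1, -1], "offset": [[0, 0, 0], [0, 0, 0], [0, 0, 0], [0, 0, 0], [0, 0, -40], [0, 0, -100]], "rotation": [[0, 0, 0], [0, 0, 0], [0, 0, 0], [0, 0, 0], [0, 0, 0], [0, 0, 0]]}}

```text
t: 6.18
tcp_pos: [0.4532, -0.2635, 0.108]
orientation: [-2.472, -1.932, 0.003]
wrist_force: [1.1, 0.2, -0.2]
opening: 0.312
grip_force: 59.4
```

Request:
{"api": "servo_tool", "payload": {"hand": [-1, -1, -1, -1, -1, -1, -1, -1, -1, -1, -1], "offset": [[10, 0, -50], [50, 5, -75], [100, 10, -80], [150, 15, -80], [200, 20, -80], [240, 25, -80], [265, 27, -75], [268, 27, -70], [269, 27, -60], [269, 27, -45], [269, 27, -45]], "rotation": [[0, 0, 0], [0, 0, -2], [0, 0, -4], [0, 0, -6.4], [-0.5, -7, -6.4], [-1.1, -14, -6.4], [-1.1, -20, -6.4], [-1.1, -20, -6.4], [-1.1, -20, -6.4], [-1.1, -20, -6.4], [-1.1, -20, -6.4]]}}

```text
t: 7.55
tcp_pos: [0.5446, -0.012, 0.1519]
orientation: [2.174, 1.901, -0.389]
wrist_force: [-0.7, -0.5, -0.7]
opening: 0.317
grip_force: 59.4
```

```bash
python3 - <<'E'
from h import *
np.set_printoptions(precision=4,suppress=True)
im,T=snap("wrist","w2");print(env.get_state()["opening"],rel(T,mouth("a",45)),rel(T,mouth("a")))
E
```

```text
0.31473921724127635 (array([ 1.9,  0.2, -2.4]), array([-0.2,  0.1, -0.1])) (array([ 1.9,  0.4, 42.6]), array([-0.2,  0.1, -0.1]))
```

View pics/w2.png

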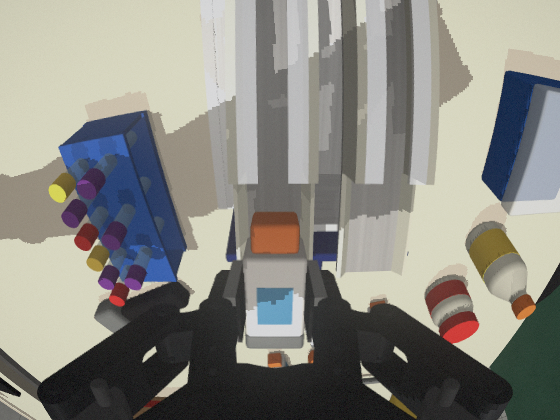

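The view shows the cartridge held nose forward, in line with lane a's slot (column about 273, cartridge at about 275). The tube entrance is at row 183.

```bash
python3 - <<'E'
from h import *
np.set_printoptions(precision=4,suppress=True)
T=toolpose()
# intersect rays with lip plane (31 mm above lane floor)
p0=tray([-32,-64,95])+NRM*.017
o,d=rays("wrist",[(236,183),(258,183),(288,183),(312,183),(345,184),(432,184),(367,184),(388,184)],T)
P=o+d*(((p0-o)@NRM)/(d@NRM))[:,None]
q=P-PLATE;tx=q@XT*1000;ty=(q@YT-.104)*1000;tz=(q[:,2])*1000
print(np.c_[tx,ty,tz])
# expected entrance lip ty:
c=np.cos(np.radians(20));s=np.sin(np.radians(20));print("expected ty", -64+36*c+17*s)
E
```

```text
[[-52.3557 -21.101   97.4771]
 [-40.8343 -21.1976  97.5122]
 [-25.2334 -21.2497  97.5312]
 [-12.6859 -21.2257  97.5225]
 [  4.9593 -21.6026  97.6596]
 [ 56.4143 -20.6699  97.3201]
 [ 17.1207 -21.4548  97.6058]
 [ 29.1697 -21.2618  97.5356]]
expected ty -24.356723215170927
```

Request:
{"api": "servo_tool", "payload": {"hand": [-1, -1, -1, -1, -1, -0.1, -0.1, -0.1, -0.1, -0.1], "offset": [[1, 0, 15], [1, 0, 30], [1, 0, 39], [1, 0, 42], [1, 0, 42], [1, 0, 42], [1, 0, 42], [1, 0, 42], [1, 0, 20], [1, 0, -25]], "rotation": [[0, 0, 0], [0, 0, 0], [0, 0, 0], [0, 0, 0], [0, 0, 0], [0, 0, 0], [0, 0, 0], [0, 0, 0], [0, 0, 0], [0, 0, 0]]}}

```text
t: 8.85
tcp_pos: [0.5458, -0.0014, 0.1757]
orientation: [2.172, 1.903, -0.39]
wrist_force: [0.1, -0.2, 0.9]
opening: 0.449
grip_force: 0.0
```

```bash
python3 - <<'E'
from h import *
np.set_printoptions(precision=4,suppress=True)
im,T=snap("wrist","w3")
s,_=snap("side","s3")
for n,i,t in(("side",s,None),("wrist",im,T)):
  for p,b,c,a,k in carts(n,i,t): d=p-b;print(n,c,a,k,p[:2],b[:2],np.linalg.norm(d[:2]),np.degrees(np.arctan2(d[1],d[0])))
cv2.imwrite("pics/v3.png",np.hstack([im,cv2.resize(s[110:320,180:320],(280,420))])[...,::-1][:, 100:])
pick(centre((.5658,-.2858),98),98)
E
```

```text
side [334.9643 249.1429] 28 1 [ 0.6505 -0.2452] [ 0.6537 -0.2797] 0.034649622098964675 95.26935788418977
side [306.2903 261.3548] 31 1 [ 0.5606 -0.2456] [ 0.5656 -0.2801] 0.03487337400484926 98.28532489210203
side [328.2727 295.8182] 44 1 [ 0.5577 -0.3672] [ 0.5859 -0.38  ] 0.030937523333903188 155.5699603227355
side [305.5    303.8333] 36 1 [ 0.4946 -0.3615] [ 0.4968 -0.3953] 0.03389551164091666 93.6556396524733
side [267.     309.3714] 35 1 [ 0.4014 -0.3315] [ 0.3785 -0.358 ] 0.03502092555155458 49.194707648837
wrist [309.1285 308.6089] 179 1 [ 0.5588 -0.2553] [ 0.5642 -0.2903] 0.03544707410228399 98.74252847689891
wrist [274.1711 350.3355] 152 1 [ 0.4943 -0.3691] [ 0.4958 -0.407 ] 0.03799316294726532 92.34043980174116
above [-229.8   49.2  179.4] [ -2.2  19.7 -15.3] down [-202.1   48.6  256.6] [ -2.2  19.7 -15.3] then lift/place from grasp:
a high [ 277.8   20.3 -169. ] [ 0.   0.  15.5] pre [ 269.5   18.  -145.5] [  2.7 -19.9  15.3] mouth [ 254.7   13.9 -103.2] [  2.7 -19.9  15.3]
b high [ 260.7   81.9 -169. ] [ 0.   0.  15.5] pre [ 252.4   79.7 -145.5] [  2.7 -19.9  15.3] mouth [ 237.6   75.5 -103.2] [  2.7 -19.9  15.3]
```

View pics/v3.png

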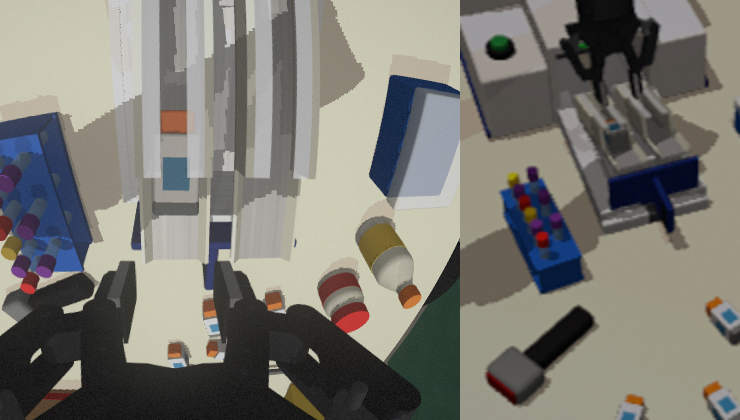

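The cartridge is in lane a's tube, nose downhill, and was still sliding when the picture was taken. Next is cartridge B.

Request:
{"api": "servo_tool", "payload": {"hand": [0, 0, 0, 0, 0, 0, 0, 0, 0, 0, 0], "offset": [[-50, 10, 0], [-100, 20, 40], [-150, 30, 80], [-200, 40, 130], [-230, 49, 179], [-220, 49, 206], [-212, 49, 230], [-205, 49, 248], [-202, 49, 257], [-202, 49, 257], [-202, 49, 257]], "rotation": [[0, 4, -3], [-0.5, 8, -6], [-1, 12, -9], [-1.5, 16, -12], [-2.2, 19.7, -15.3], [-2.2, 19.7, -15.3], [-2.2, 19.7, -15.3], [-2.2, 19.7, -15.3], [-2.2, 19.7, -15.3], [-2.2, 19.7, -15.3], [-2.2, 19.7, -15.3]]}}

```text
t: 10.32
tcp_pos: [0.5582, -0.2825, 0.0035]
orientation: [-2.061, -2.363, 0.015]
wrist_force: [0.7, -0.3, 0.0]
opening: 0.498
grip_force: 0.0
```

Request:
{"api": "servo_tool", "payload": {"hand": [-1, -1, -1, -1, -1, -1], "offset": [[0, 0, 0], [0, 0, 0], [0, 0, 0], [0, 0, 0], [0, 0, -40], [0, 0, -100]], "rotation": [[0, 0, 0], [0, 0, 0], [0, 0, 0], [0, 0, 0], [0, 0, 0], [0, 0, 0]]}}

```text
t: 11.08
tcp_pos: [0.5585, -0.2808, 0.1028]
orientation: [-2.057, -2.361, 0.016]
wrist_force: [2.0, -1.0, -0.6]
opening: 0.313
grip_force: 59.6
```

The last pose reading was taken before the arm had settled, so the grip is about 5 mm too deep. I'll set the cartridge down and regrip higher.

Request:
{"api": "servo_tool", "payload": {"hand": [-1, -1, -1, -1, -0.1, -0.1, -0.1, -1, -1, -1, -1, -1], "offset": [[0, 0, 50], [0, 0, 90], [0, 0, 99], [0, 0, 99], [0, 0, 99], [2, 0, 97], [3, 0, 95], [3, 0, 94.5], [3, 0, 94.5], [3, 0, 94.5], [3, 0, 94.5], [3, 0, 94.5]], "rotation": [[0, 0, 0], [0, 0, 0], [0, 0, 0], [0, 0, 0], [0, 0, 0], [0, 0, 0], [0, 0, 0], [0, 0, 0], [0, 0, 0], [0, 0, 0], [0, 0, 0], [0, 0, 0]]}}

```text
t: 12.58
tcp_pos: [0.5596, -0.2794, 0.0102]
orientation: [-2.062, -2.365, 0.012]
wrist_force: [-0.5, 1.0, 4.8]
opening: 0.312
grip_force: 61.5
```

```bash
python3 - <<'E'
from h import *
T=toolpose();s=env.get_state();print(s["tcp_pos"],s["opening"],s["grip_force"])
h=s["tcp_pos"][2]*1000
for l in"ab":print(l,rel(T,mouth(l,45,h)),rel(T,mouth(l,0,h)))
E
```

```text
[ 0.55962018 -0.27936162  0.01017135] 0.31202013784826255 61.549519300460815
a (array([ 269.7,   21.4, -146.3]), array([  2.2, -19.7,  15.3])) (array([ 255. ,   17.7, -103.9]), array([  2.2, -19.7,  15.3]))
b (array([ 252.8,   83.2, -146.7]), array([  2.2, -19.7,  15.3])) (array([ 238. ,   79.4, -104.4]), array([  2.2, -19.7,  15.3]))
```

Request:
{"api": "servo_tool", "payload": {"hand": [-1, -1, -1, -1, -1, -1, -1, -1, -1, -1, -1, -1], "offset": [[0, 0, -60], [0, 10, -120], [30, 25, -165], [70, 40, -180], [110, 50, -180], [150, 60, -180], [190, 70, -180], [230, 80, -175], [253, 83, -160], [253, 83, -147], [253, 83, -147], [253, 83, -147]], "rotation": [[0, 0, 0], [0, 0, 2], [0, 0, 4], [0, 0, 8], [0, 0, 12], [1, -6, 15], [2, -12, 15.3], [2.2, -18, 15.3], [2.2, -19.7, 15.3], [2.2, -19.7, 15.3], [2.2, -19.7, 15.3], [2.2, -19.7, 15.3]]}}

```text
t: 14.08
tcp_pos: [0.6081, -0.0197, 0.1558]
orientation: [2.174, 1.898, -0.385]
wrist_force: [-0.1, -0.4, -0.5]
opening: 0.312
grip_force: 60.8
```

```bash
python3 - <<'E'
from h import *
T=toolpose();s=env.get_state();print(s["opening"],rel(T,mouth("b",0,10)))
im,_=snap("wrist","w4")
o,_=blobs(im,*ORANGE,60);print([(c.round(),st[4]) for c,st in o])
o,_=blobs(im,*BLUE,60);print([(c.round(),st[4]) for c,st in o])
E
```

```text
0.31214477277405955 (array([ 2.7,  0.2, 44.5]), array([-0.1,  0.1, -0.3]))
[(array([274., 230.]), np.int32(1908)), (array([475., 311.]), np.int32(503)), (array([274., 357.]), np.int32(142)), (array([239., 357.]), np.int32(61))]
[(array([150.,   8.]), np.int32(324)), (array([455., 117.]), np.int32(3304)), (array([ 77., 196.]), np.int32(10772)), (array([274., 303.]), np.int32(1261)), (array([294., 355.]), np.int32(87))]
```

Request:
{"api": "servo_tool", "payload": {"hand": [-1, -1, -1, -1, -1, -0.1, -0.1, -0.1, -0.1, -0.1, -0.1, -0.1], "offset": [[2, 0, 15], [2, 0, 32], [2, 0, 41], [2, 0, 44.5], [2, 0, 44.5], [2, 0, 44.5], [2, 0, 44.5], [2, 0, 44.5], [2, 0, 20], [-10, 0, -20], [-60, 0, -20], [-60, 0, -20]], "rotation": [[0, 0, 0], [0, 0, 0], [0, 0, 0], [0, 0, 0], [0, 0, 0], [0, 0, 0], [0, 0, 0], [0, 0, 0], [0, 0, 0], [0, 0, 0], [0, 0, 0], [0, 0, 0]]}}

```text
t: 15.62
tcp_pos: [0.6016, -0.0715, 0.1971]
orientation: [2.176, 1.892, -0.384]
wrist_force: [0.1, 0.2, -0.3]
opening: 0.453
grip_force: 0.0
```

```bash
python3 - <<'E'
from h import *
im,T=snap("wrist","w5");s,_=snap("side","s5")
cv2.imwrite("pics/v5.png",im[...,::-1])
for p,b,c,a,k in carts("side",s): d=p-b;print(c,a,k,p[:2],b[:2],np.degrees(np.arctan2(d[1],d[0])))
pick(centre((.6541,-.2858),98),98)
E
```

```text
[334.81481481 249.18518519] 27 1 [ 0.65010097 -0.24509422] [ 0.65372292 -0.27965864] 95.98210518235409
[328.33333333 295.88888889] 45 1 [ 0.55772178 -0.36747467] [ 0.58585995 -0.38001511] 155.97873183877067
[305.45945946 303.78378378] 37 1 [ 0.49461226 -0.36131633] [ 0.49679407 -0.39531748] 93.67156691847622
[267.         309.37142857] 35 1 [ 0.40141467 -0.33151707] [ 0.37852883 -0.35802563] 49.194707648837
above [-155.7   79.4  168. ] [ -2.7  19.9 -15.5] down [-127.6   79.4  245.1] [ -2.7  19.9 -15.5] then lift/place from grasp:
a high [ 290.1  -67.2 -169. ] [ 0.   0.  15.5] pre [ 281.8  -69.5 -145.5] [  2.7 -19.9  15.3] mouth [ 267.   -73.6 -103.2] [  2.7 -19.9  15.3]
b high [ 273.    -5.5 -169. ] [ 0.   0.  15.5] pre [ 264.7   -7.8 -145.5] [  2.7 -19.9  15.3] mouth [ 249.9  -11.9 -103.2] [  2.7 -19.9  15.3]
```

View pics/v5.png

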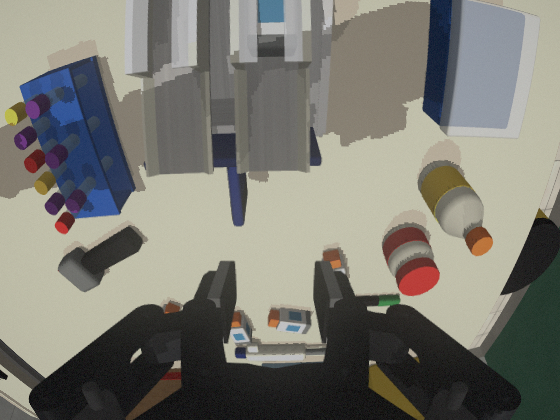

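Lane a's cartridge has slid out of view, and B is in lane b's tube, still sliding. Next is cartridge C.

Request:
{"api": "servo_tool", "payload": {"hand": [-0.1, -0.1, -0.1, -0.1, -0.1, -0.1, -0.1, -0.1, -0.1, -0.1, -0.1], "offset": [[-50, 20, 40], [-90, 40, 80], [-130, 60, 120], [-156, 79, 160], [-150, 79, 185], [-142, 79, 207], [-134, 79, 228], [-128.5, 79, 242], [-128, 79, 244], [-128, 79, 244], [-128, 79, 244]], "rotation": [[0, 4, -3], [-0.7, 9, -7], [-1.4, 14, -11], [-2.7, 19.9, -15.5], [-2.7, 19.9, -15.5], [-2.7, 19.9, -15.5], [-2.7, 19.9, -15.5], [-2.7, 19.9, -15.5], [-2.7, 19.9, -15.5], [-2.7, 19.9, -15.5], [-2.7, 19.9, -15.5]]}}

```text
t: 17.1
tcp_pos: [0.654, -0.2786, 0.0104]
orientation: [2.058, 2.372, 0.0]
wrist_force: [0.5, -0.2, -0.0]
opening: 0.45
grip_force: 0.0
```

Request:
{"api": "servo_tool", "payload": {"hand": [-1, -1, -1, -1], "offset": [[0, 0, 0], [0, 0, 0], [0, 0, 0], [0, 0, 0]], "rotation": [[0, 0, 0], [0, 0, 0], [0, 0, 0], [0, 0, 0]]}}

```text
t: 17.6
tcp_pos: [0.6541, -0.2787, 0.0105]
orientation: [2.058, 2.372, 0.0]
wrist_force: [-0.4, -0.7, 5.6]
opening: 0.311
grip_force: 62.8
```

```bash
cat > g.py <<'E'
from h import *
T=toolpose();s=env.get_state();print(s["tcp_pos"],s["opening"],s["grip_force"])
h=s["tcp_pos"][2]*1000
for l in"ab":print(l,h,rel(T,mouth(l,45,h)),rel(T,mouth(l,0,h)))
E
python3 g.py
```

```text
[ 0.65409794 -0.2787259   0.01054493] 0.3105503762041226 62.8161084651947
a 10.544930217777047 (array([ 282.7,  -69.5, -145.7]), array([  2.8, -19.8,  15.4])) (array([ 267.9,  -73.7, -103.4]), array([  2.8, -19.8,  15.4]))
b 10.544930217777047 (array([ 265.4,   -7.9, -145.6]), array([  2.8, -19.8,  15.4])) (array([ 250.7,  -12. , -103.3]), array([  2.8, -19.8,  15.4]))
```

Place C in lane a.

Request:
{"api": "servo_tool", "payload": {"hand": [-1, -1, -1, -1, -1, -1, -1, -1, -1, -1, -1, -1], "offset": [[0, 0, -60], [10, -5, -120], [45, -15, -165], [90, -27, -180], [130, -37, -180], [170, -47, -180], [210, -57, -180], [250, -65, -175], [283, -69.5, -160], [283, -69.5, -146], [283, -69.5, -146], [283, -69.5, -146]], "rotation": [[0, 0, 0], [0, 0, 2], [0, 0, 4], [0, 0, 8], [0, 0, 12], [1, -6, 15], [2, -12, 15.3], [2.5, -18, 15.3], [2.8, -19.8, 15.4], [2.8, -19.8, 15.4], [2.8, -19.8, 15.4], [2.8, -19.8, 15.4]]}}

```text
t: 19.1
tcp_pos: [0.5448, -0.0101, 0.1558]
orientation: [2.174, 1.902, -0.385]
wrist_force: [-0.4, 0.7, -1.0]
opening: 0.309
grip_force: 62.1
```

```bash
cat > q.py <<'E'
from h import *
import sys
T=toolpose();s=env.get_state();print(s["opening"],rel(T,mouth(sys.argv[1],0,float(sys.argv[2]))))
im,_=snap("wrist",sys.argv[3])
for C in(ORANGE,BLUE):
    o,_=blobs(im,*C,300);print([(c.round(),st[4]) for c,st in o])
E
python3 q.py a 10.5 w6
```

```text
0.30925761598139795 (array([ 1.4,  0.4, 44.4]), array([-0.2, -0. , -0.1]))
[(array([275., 233.]), np.int32(1912)), (array([520., 305.]), np.int32(413))]
[(array([394.,   8.]), np.int32(375)), (array([507., 128.]), np.int32(3603)), (array([130., 193.]), np.int32(11662)), (array([274., 305.]), np.int32(1235))]
```

Request:
{"api": "servo_tool", "payload": {"hand": [-1, -1, -1, -1, -1, -0.1, -0.1, -0.1, -0.1, -0.1, -0.1, -0.1], "offset": [[0, 0, 15], [0, 0, 32], [0, 0, 41], [0, 0, 44.5], [0, 0, 44.5], [0, 0, 44.5], [0, 0, 44.5], [0, 0, 44.5], [0, 0, 20], [-10, 0, -20], [-60, 0, -20], [-60, 0, -20]], "rotation": [[0, 0, 0], [0, 0, 0], [0, 0, 0], [0, 0, 0], [0, 0, 0], [0, 0, 0], [0, 0, 0], [0, 0, 0], [0, 0, 0], [0, 0, 0], [0, 0, 0], [0, 0, 0]]}}

```text
t: 20.65
tcp_pos: [0.5381, -0.0618, 0.1966]
orientation: [2.176, 1.897, -0.384]
wrist_force: [0.1, -0.8, -0.9]
opening: 0.453
grip_force: 0.0
```

```bash
cat > p.py <<'E'
from h import *
import sys
s,_=snap("side",sys.argv[1]); sc,_=snap("scene",sys.argv[1]+"c")
for n,i in(("side",s),("scene",sc)):
  for p,b,c,a,k in carts(n,i): d=p-b;print(n,c.round(),a,k,p[:2].round(4),b[:2].round(4),np.degrees(np.arctan2(d[1],d[0])))
x,y,hd=map(float,sys.argv[2:5])
pick(centre((x,y),hd),hd,.0095)
E
python3 p.py s6 .4967 -.4000 93.7
```

```text
side [328. 296.] 45 1 [ 0.5577 -0.3675] [ 0.5861 -0.38  ] 156.2613521906689
side [306. 304.] 36 1 [ 0.4946 -0.3615] [ 0.4968 -0.3953] 93.6556396524733
side [267. 309.] 35 1 [ 0.4014 -0.3315] [ 0.3785 -0.358 ] 49.194707648837
scene [219. 204.] 44 2 [ 0.4007 -0.3402] [ 0.3923 -0.3635] 70.30238918258401
scene [197. 223.] 52 2 [ 0.4966 -0.3693] [ 0.5111 -0.3959] 118.63901185980473
scene [188. 235.] 21 2 [ 0.5486 -0.3754] [ 0.5553 -0.3884] 117.2361824093615
above [-282.3    2.9  213.4] [ -2.1  19.8 -11.1] down [-254.9    3.   289.1] [ -2.1  19.8 -11.1] then lift/place from grasp:
a high [ 388.    75.2 -167.5] [ 0.   0.  11.2] pre [ 379.6   73.5 -144. ] [  2.  -19.9  11.1] mouth [ 364.5   70.5 -101.7] [  2.  -19.9  11.1]
b high [ 375.6  138.  -167.5] [ 0.   0.  11.2] pre [ 367.2  136.3 -144. ] [  2.  -19.9  11.1] mouth [ 352.1  133.3 -101.7] [  2.  -19.9  11.1]
```

Request:
{"api": "servo_tool", "payload": {"hand": [0, 0, 0, 0, 0, 0, 0, 0], "offset": [[-50, 0, 20], [-100, 1, 40], [-150, 2, 60], [-200, 2, 90], [-260, 3, 115], [-309, 3, 138], [-309, 3, 138], [-309, 3, 138]], "rotation": [[0, 4, -2], [-0.5, 8, -4], [-1, 12, -7], [-1.5, 16, -9], [-2.1, 19.8, -11], [-2.1, 19.8, -11.1], [-2.1, 19.8, -11.1], [-2.1, 19.8, -11.1]]}}

```text
t: 21.75
tcp_pos: [0.498, -0.3904, 0.1691]
orientation: [-2.144, -2.294, -0.001]
wrist_force: [-0.3, 1.2, 0.5]
opening: 0.501
grip_force: 0.0
```

```bash
python3 - <<'E'
from h import *
im,T=snap("wrist","w7");print(T[:3,3])
o,_=blobs(im,*ORANGE,60);b,_=blobs(im,*BLUE,60)
for c,s in o:
    p=plane("wrist",c,.022,T)[0]
    for k,t in b:
        q=plane("wrist",k,.028,T)[0];d=p-q
        if np.linalg.norm(d[:2])<.045: print(c.round(),k.round(),s[4],t[4],p[:2],q[:2],np.linalg.norm(d[:2]),np.degrees(np.arctan2(d[1],d[0])))
E
```

```text
[ 0.49802646 -0.39039507  0.16905489]
[172. 140.] [149. 165.] 315 317 [ 0.3996423  -0.33968161] [ 0.37875236 -0.36299645] 0.03130449558696009 48.13986087276077
[274. 177.] [274. 212.] 324 329 [ 0.49489193 -0.36953744] [ 0.49724253 -0.40054682] 0.031098337006013804 94.33488732523803
[341. 187.] [370. 203.] 311 302 [ 0.55757172 -0.37421022] [ 0.58617222 -0.38570235] 0.030823004211340894 158.10896829377268
```

View pics/w7.png

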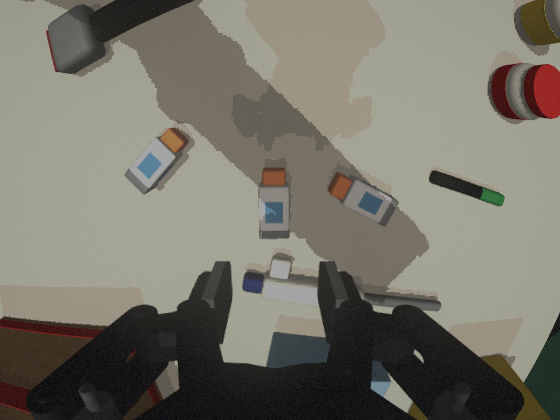

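The hover view shows the last three cartridges clearly: F at (157,160), D at (274,205) and E at (365,198). All are clear of the pipette and the marker.

```bash
python3 - <<'E'
from h import *
pick(centre((.4972,-.4005),94.3),94.3,.0095)
E
```

```text
above [-3.9 -2.1 79.4] [-0.  -0.1 -0.3] down [ -4.   -2.1 159.9] [-0.  -0.1 -0.3] then lift/place from grasp:
a high [ 387.7   78.9 -167.5] [ 0.   0.  11.8] pre [ 379.3   77.1 -144. ] [  2.1 -19.9  11.7] mouth [ 364.3   74.  -101.7] [  2.1 -19.9  11.7]
b high [ 374.6  141.5 -167.5] [ 0.   0.  11.8] pre [ 366.3  139.8 -144. ] [  2.1 -19.9  11.7] mouth [ 351.2  136.6 -101.7] [  2.1 -19.9  11.7]
```

Request:
{"api": "servo_tool", "payload": {"hand": [-0.1, -0.1, -0.1, -0.1, -0.1, -0.1, -1, -1, -1, -1], "offset": [[-4, -2, 50], [-4, -2, 100], [-4, -2, 140], [-4, -2, 157], [-4, -2, 160], [-4, -2, 160], [-4, -2, 160], [-4, -2, 160], [-4, -2, 160], [-4, -2, 160]], "rotation": [[0, 0, 0], [0, 0, 0], [0, 0, 0], [0, 0, 0], [0, 0, 0], [0, 0, 0], [0, 0, 0], [0, 0, 0], [0, 0, 0], [0, 0, 0]]}}

```text
t: 23.05
tcp_pos: [0.497, -0.3975, 0.0124]
orientation: [2.144, 2.29, 0.0]
wrist_force: [-0.9, 0.7, 6.0]
opening: 0.309
grip_force: 62.7
```

```bash
python3 g.py
```

```text
[ 0.49701229 -0.39752007  0.01237415] 0.30861239309480665 62.65497922897339
a 12.374153381864737 (array([ 385.1,   74.3, -146.2]), array([  2.2, -19.8,  11.1])) (array([ 370.1,   71.2, -103.9]), array([  2.2, -19.8,  11.1]))
b 12.374153381864737 (array([ 372.5,  137.1, -146. ]), array([  2.2, -19.8,  11.1])) (array([ 357.6,  133.9, -103.7]), array([  2.2, -19.8,  11.1]))
```

Request:
{"api": "servo_tool", "payload": {"hand": [-1, -1, -1, -1, -1, -1, -1, -1, -1, -1, -1, -1], "offset": [[0, 0, -60], [20, 10, -115], [65, 25, -160], [110, 45, -180], [155, 60, -180], [200, 75, -180], [245, 95, -180], [290, 110, -180], [330, 125, -180], [367, 137, -165], [367, 137, -148], [367, 137, -146]], "rotation": [[0, 0, 0], [0, 0, 2], [0, 0, 4], [0, 0, 6], [0, 0, 8], [0.5, -5, 10], [1, -10, 11], [2, -15, 11], [2.2, -19.8, 11.1], [2.2, -19.8, 11.1], [2.2, -19.8, 11.1], [2.2, -19.8, 11.1]]}}

```text
t: 24.55
tcp_pos: [0.6067, -0.0225, 0.1547]
orientation: [2.173, 1.906, -0.391]
wrist_force: [0.1, 0.0, -0.6]
opening: 0.313
grip_force: 61.9
```

Request:
{"api": "servo_tool", "payload": {"hand": [-1], "offset": [[0, 0, 0]], "rotation": [[0, 0, 0]]}}

```text
t: 24.68
tcp_pos: [0.6078, -0.0236, 0.1564]
orientation: [2.174, 1.903, -0.387]
wrist_force: [-0.3, 0.3, 0.3]
opening: 0.311
grip_force: 61.9
```

```bash
python3 q.py b 12.4 w8
```

```text
0.3112030477269198 (array([ 6.5,  0.2, 41.2]), array([-0.3,  0. , -0.1]))
[(array([148.,  50.]), np.int32(496)), (array([274., 224.]), np.int32(1881)), (array([476., 309.]), np.int32(512))]
[(array([456., 115.]), np.int32(3158)), (array([149., 104.]), np.int32(836)), (array([ 77., 192.]), np.int32(10843)), (array([274., 297.]), np.int32(1266))]
```

```bash
cat >> h.py <<'E'
def labpx(l,k,T):
    x=-32 if l=="a" else 32
    y,z=[(72,46),(12,68),(-49,90)][k-1]
    dn=YT*np.cos(np.radians(20))-np.array([0,0,np.sin(np.radians(20))])
    c=tray([x,y,z]);return proj("wrist",c+NRM*.014-dn*.007,T)[0].round(),proj("wrist",c+NRM*.0105+dn*.025,T)[0].round()
E
python3 - <<'E'
from h import *
T=toolpose()
for l in"ab":
  for k in(1,2,3):print(l,k,labpx(l,k,T))
E
```

```text
a 1 (array([158.,   2.]), array([163., -44.]))
a 2 (array([157., 113.]), array([158.,  56.]))
a 3 (array([165., 226.]), array([162., 171.]))
b 1 (array([275.,  -8.]), array([275., -54.]))
b 2 (array([275., 108.]), array([275.,  49.]))
b 3 (array([276., 227.]), array([276., 169.]))
```

Request:
{"api": "servo_tool", "payload": {"hand": [-1, -1, -1, -1, -1, -0.1, -0.1, -0.1, -0.1, -0.1, -0.1, -0.1], "offset": [[4, 0, 15], [4, 0, 30], [4, 0, 38], [4, 0, 41], [4, 0, 41], [4, 0, 41], [4, 0, 41], [4, 0, 41], [4, 0, 20], [-10, 0, -20], [-60, 0, -20], [-60, 0, -20]], "rotation": [[0, 0, 0], [0, 0, 0], [0, 0, 0], [0, 0, 0], [0, 0, 0], [0, 0, 0], [0, 0, 0], [0, 0, 0], [0, 0, 0], [0, 0, 0], [0, 0, 0], [0, 0, 0]]}}

```text
t: 26.22
tcp_pos: [0.6017, -0.0759, 0.1977]
orientation: [2.177, 1.896, -0.386]
wrist_force: [-0.1, 0.2, -0.2]
opening: 0.451
grip_force: 0.0
```

```bash
sed -i 's/^PLATE=.*/PLATE=np.array([.5698,-.0672,.02])+YT*.003/' h.py
sed -i 's/,.0095)/,.0075)/' p.py
python3 p.py s8 .5862 -.3857 158; python3 - <<'E'
from h import *
im,T=snap("wrist","w9")
for C in(ORANGE,BLUE):
    o,_=blobs(im,*C,150);print([(c.round(),st[4]) for c,st in o])
for l in"ab":
  for k in(2,3):print(l,k,labpx(l,k,T))
E
```

```text
side [328. 296.] 45 1 [ 0.5577 -0.3675] [ 0.5861 -0.38  ] 156.2613521906689
side [267. 309.] 35 1 [ 0.4014 -0.3315] [ 0.3784 -0.3579] 48.91720220371233
scene [219. 204.] 51 2 [ 0.4018 -0.339 ] [ 0.3923 -0.3635] 68.80034427283438
scene [188. 235.] 20 1 [ 0.5484 -0.3752] [ 0.5838 -0.3854] 163.9572131057367
above [-258.    19.9  205.2] [-13.3  16.8 -74.7] down [-229.9   20.2  282.8] [-13.3  16.8 -74.7] then lift/place from grasp:
a high [ 174.9  344.6 -169.5] [ 0.   0.  75.5] pre [ 172.8  336.4 -146. ] [ 13.2 -17.   74.7] mouth [ 168.9  321.5 -103.7] [ 13.2 -17.   74.7]
b high [ 113.   360.7 -169.5] [ 0.   0.  75.5] pre [ 110.8  352.4 -146. ] [ 13.2 -17.   74.7] mouth [ 107.   337.5 -103.7] [ 13.2 -17.   74.7]
[(array([480., 245.]), np.int32(571))]
[(array([162.,  14.]), np.int32(605)), (array([273.,  10.]), np.int32(500)), (array([443.,  60.]), np.int32(847)), (array([ 83., 138.]), np.int32(10023))]
a 2 (array([169.,  15.]), array([173., -28.]))
a 3 (array([169., 119.]), array([170.,  67.]))
b 2 (array([276.,   8.]), array([276., -35.]))
b 3 (array([276., 115.]), array([276.,  62.]))
```

Request:
{"api": "servo_tool", "payload": {"hand": [-0.1, -0.1, -0.1, -0.1, -0.1, -0.1, -0.1, -0.1, -0.1, -0.1, -0.1, -0.1], "offset": [[-40, 3, 10], [-80, 6, 30], [-120, 9, 55], [-160, 12, 85], [-200, 15, 120], [-240, 18, 155], [-258, 20, 185], [-258, 20, 205], [-250, 20, 225], [-240, 20, 255], [-233, 20, 275], [-230, 20, 282]], "rotation": [[-1.6, 2, -9], [-3.2, 4, -18], [-4.8, 6.1, -27], [-6.4, 8.1, -36], [-8, 10.1, -45], [-9.6, 12.2, -54], [-11.2, 14.2, -63], [-12.8, 16.2, -72], [-13.3, 16.8, -74.7], [-13.3, 16.8, -74.7], [-13.3, 16.8, -74.7], [-13.3, 16.8, -74.7]]}}

```text
t: 27.88
tcp_pos: [0.5796, -0.381, 0.0062]
orientation: [-0.595, -3.081, -0.002]
wrist_force: [0.4, -0.5, 0.4]
opening: 0.45
grip_force: 0.0
```

Request:
{"api": "servo_tool", "payload": {"hand": [-0.1, -0.1], "offset": [[0, 0, 0], [0, 0, 0]], "rotation": [[0, 0, 0], [0, 0, 0]]}}

```text
t: 28.12
tcp_pos: [0.5812, -0.3829, 0.0097]
orientation: [0.597, 3.083, -0.002]
wrist_force: [-0.1, -0.4, -0.4]
opening: 0.451
grip_force: 0.0
```

Request:
{"api": "servo_tool", "payload": {"hand": [-1, -1, -1, -1], "offset": [[0, 0, 0], [0, 0, 0], [0, 0, 0], [0, 0, 0]], "rotation": [[0, 0, 0], [0, 0, 0], [0, 0, 0], [0, 0, 0]]}}

```text
t: 28.62
tcp_pos: [0.5813, -0.3832, 0.01]
orientation: [0.597, 3.082, -0.002]
wrist_force: [-0.5, -0.1, 4.5]
opening: 0.319
grip_force: 62.4
```

```bash
python3 g.py
```

```text
[ 0.58125068 -0.3832048   0.01003957] 0.3192459672213491 62.4351704120636
a 10.039574448380801 (array([ 173.7,  336.6, -146.1]), array([ 13.2, -16.9,  74.7])) (array([ 170. ,  321.8, -103.8]), array([ 13.2, -16.9,  74.7]))
b 10.039574448380801 (array([ 111.8,  352.6, -146. ]), array([ 13.2, -16.9,  74.7])) (array([ 108. ,  337.7, -103.7]), array([ 13.2, -16.9,  74.7]))
```

Place E in lane a, third place. I'll stay high on the way in.

Request:
{"api": "servo_tool", "payload": {"hand": [-1, -1, -1, -1, -1, -1, -1, -1, -1, -1, -1, -1], "offset": [[0, 0, -60], [15, 20, -115], [35, 60, -160], [55, 100, -190], [75, 140, -195], [95, 180, -195], [115, 220, -195], [135, 260, -190], [155, 300, -185], [170, 330, -175], [173, 335, -155], [173, 336, -146]], "rotation": [[0, 0, 0], [0, 0, 10], [0, 0, 20], [0, 0, 30], [0, 0, 40], [2, -3, 50], [5, -7, 59], [9, -12, 67], [12, -15.5, 73], [13.2, -16.9, 74.7], [13.2, -16.9, 74.7], [13.2, -16.9, 74.7]]}}

```text
t: 30.12
tcp_pos: [0.5443, -0.006, 0.1529]
orientation: [2.169, 1.909, -0.387]
wrist_force: [0.7, -0.8, -1.7]
opening: 0.309
grip_force: 61.7
```

Request:
{"api": "servo_tool", "payload": {"hand": [-1, -1], "offset": [[0, 0, 0], [0, 0, 0]], "rotation": [[0, 0, 0], [0, 0, 0]]}}

```text
t: 30.38
tcp_pos: [0.5456, -0.0083, 0.155]
orientation: [2.174, 1.902, -0.384]
wrist_force: [0.7, 0.6, -0.5]
opening: 0.312
grip_force: 61.7
```

```bash
python3 q.py a 10 w10;  python3 - <<'E'
from h import *
T=toolpose()
for l in"ab":
  for k in(1,2,3):print(l,k,labpx(l,k,T))
E
```

```text
0.3122906782651482 (array([ 2.1, -0.3, 43.8]), array([-0.1, -0. , -0.1]))
[(array([271.,  55.]), np.int32(703)), (array([394.,  61.]), np.int32(549)), (array([274., 233.]), np.int32(1921)), (array([519., 307.]), np.int32(411))]
[(array([270.,   6.]), np.int32(336)), (array([393.,   9.]), np.int32(458)), (array([507., 130.]), np.int32(3623)), (array([270., 112.]), np.int32(1039)), (array([394., 115.]), np.int32(857)), (array([130., 195.]), np.int32(11606)), (array([274., 305.]), np.int32(1241))]
a 1 (array([274.,   0.]), array([274., -47.]))
a 2 (array([275., 116.]), array([275.,  57.]))
a 3 (array([275., 234.]), array([275., 177.]))
b 1 (array([392.,   8.]), array([387., -38.]))
b 2 (array([393., 120.]), array([392.,  64.]))
b 3 (array([385., 233.]), array([388., 178.]))
```

Request:
{"api": "servo_tool", "payload": {"hand": [-1, -1, -1, -1, -1, -0.1, -0.1, -0.1, -0.1, -0.1, -0.1, -0.1], "offset": [[-1, -1, 15], [-1, -1, 32], [-1, -1, 41], [-1, -1, 43.5], [-1, -1, 43.5], [-1, -1, 43.5], [-1, -1, 43.5], [-1, -1, 43.5], [-1, -1, 20], [-10, 0, -20], [-60, 0, -20], [-60, 0, -20]], "rotation": [[0, 0, 0], [0, 0, 0], [0, 0, 0], [0, 0, 0], [0, 0, 0], [0, 0, 0], [0, 0, 0], [0, 0, 0], [0, 0, 0], [0, 0, 0], [0, 0, 0], [0, 0, 0]]}}

```text
t: 31.92
tcp_pos: [0.539, -0.0599, 0.1957]
orientation: [2.175, 1.896, -0.383]
wrist_force: [-0.1, 0.3, -0.3]
opening: 0.445
grip_force: 0.0
```

```bash

python3 p.py s10 .3788 -.3630 48.1; python3 - <<'E'
from h import *
im,T=snap("wrist","w11")
for C in(ORANGE,BLUE):
    o,_=blobs(im,*C,150);print([(c.round(),st[4]) for c,st in o])
for l in"ab":
  for k in(2,3):print(l,k,labpx(l,k,T))
E
```

```text
side [267. 309.] 35 1 [ 0.4014 -0.3315] [ 0.3784 -0.3579] 48.91720220371233
scene [219. 203.] 39 2 [ 0.3986 -0.3408] [ 0.3923 -0.3635] 74.44023329964365
scene [348. 223.] 9 2 [0.4246 0.0148] [ 0.425  -0.0131] 90.83049125806238
above [-265.3 -114.2  206.7] [ 5.9 19.4 34. ] down [-237.1 -114.1  284.3] [ 5.9 19.4 34. ] then lift/place from grasp:
a high [ 376.7 -118.8 -169.5] [  0.    0.  -34.4] pre [ 369.7 -114.  -146. ] [ -6.  -19.4 -34. ] mouth [ 357.  -105.3 -103.7] [ -6.  -19.4 -34. ]
b high [ 412.9  -66.  -169.5] [  0.    0.  -34.4] pre [ 405.9  -61.2 -146. ] [ -6.  -19.4 -34. ] mouth [ 393.2  -52.5 -103.7] [ -6.  -19.4 -34. ]
[(array([273.,  71.]), np.int32(616)), (array([524., 249.]), np.int32(445))]
[(array([272.,  16.]), np.int32(785)), (array([383.,  22.]), np.int32(658)), (array([493.,  77.]), np.int32(2794)), (array([136., 137.]), np.int32(10700)), (array([272., 122.]), np.int32(874))]
a 2 (array([276.,  19.]), array([276., -26.]))
a 3 (array([276., 127.]), array([276.,  74.]))
b 2 (array([383.,  26.]), array([379., -18.]))
b 3 (array([383., 130.]), array([382.,  78.]))
```

Request:
{"api": "servo_tool", "payload": {"hand": [-0.1, -0.1, -0.1, -0.1, -0.1, -0.1, -0.1, -0.1, -0.1, -0.1, -0.1, -0.1], "offset": [[-40, -15, 10], [-80, -32, 30], [-120, -50, 55], [-160, -68, 85], [-200, -86, 120], [-240, -104, 155], [-265, -114, 190], [-260, -114, 220], [-250, -114, 248], [-241, -114, 272], [-237, -114, 284], [-237, -114, 284]], "rotation": [[0.8, 2.7, 5], [1.6, 5.4, 9.5], [2.5, 8.2, 14.5], [3.4, 11, 19.5], [4.2, 13.8, 24], [5, 16.6, 29], [5.9, 19.4, 34], [5.9, 19.4, 34], [5.9, 19.4, 34], [5.9, 19.4, 34], [5.9, 19.4, 34], [5.9, 19.4, 34]]}}

```text
t: 33.58
tcp_pos: [0.3839, -0.3567, 0.0069]
orientation: [-2.865, -1.284, 0.002]
wrist_force: [0.6, -0.1, 1.3]
opening: 0.452
grip_force: 0.0
```

Request:
{"api": "servo_tool", "payload": {"hand": [-0.1], "offset": [[0, 0, 0]], "rotation": [[0, 0, 0]]}}

```text
t: 33.7
tcp_pos: [0.3848, -0.3579, 0.0085]
orientation: [2.867, 1.283, 0.001]
wrist_force: [-0.5, 0.2, 0.3]
opening: 0.452
grip_force: 0.0
```

Request:
{"api": "servo_tool", "payload": {"hand": [-1, -1, -1, -1], "offset": [[0, 0, 0], [0, 0, 0], [0, 0, 0], [0, 0, 0]], "rotation": [[0, 0, 0], [0, 0, 0], [0, 0, 0], [0, 0, 0]]}}

```text
t: 34.2
tcp_pos: [0.385, -0.3583, 0.009]
orientation: [2.866, 1.282, 0.002]
wrist_force: [-0.2, 0.9, 5.5]
opening: 0.317
grip_force: 60.9
```

```bash
python3 g.py
```

```text
[ 0.38500105 -0.35830587  0.00900957] 0.31681644172712453 60.939985513687134
a 9.00957201208651 (array([ 369.6, -114.7, -145.6]), array([ -5.9, -19.4, -34. ])) (array([ 356.9, -106.1, -103.3]), array([ -5.9, -19.4, -34. ]))
b 9.00957201208651 (array([ 405.7,  -61.8, -145.4]), array([ -5.9, -19.4, -34. ])) (array([ 392.9,  -53.2, -103.1]), array([ -5.9, -19.4, -34. ]))
```

Request:
{"api": "servo_tool", "payload": {"hand": [-1, -1, -1, -1, -1, -1, -1, -1, -1, -1, -1, -1], "offset": [[0, 0, -60], [25, -5, -115], [65, -12, -160], [110, -18, -200], [155, -25, -210], [200, -32, -210], [245, -39, -210], [290, -46, -210], [335, -53, -205], [375, -60, -195], [402, -62, -170], [402, -62, -147]], "rotation": [[0, 0, 0], [0, 0, -5], [0, 0, -10], [0, 0, -15], [0, 0, -20], [-1, -3, -25], [-2, -7, -28], [-3, -11, -31], [-4.5, -15, -33], [-5.9, -19.4, -34], [-5.9, -19.4, -34], [-5.9, -19.4, -34]]}}

```text
t: 35.7
tcp_pos: [0.6068, -0.0126, 0.1534]
orientation: [2.166, 1.912, -0.381]
wrist_force: [-0.1, -1.0, -0.6]
opening: 0.313
grip_force: 60.1
```

Request:
{"api": "servo_tool", "payload": {"hand": [-1, -1], "offset": [[0, 0, 0], [0, 0, 0]], "rotation": [[0, 0, 0], [0, 0, 0]]}}

```text
t: 35.95
tcp_pos: [0.606, -0.0173, 0.1557]
orientation: [2.171, 1.904, -0.383]
wrist_force: [0.1, 0.2, -0.4]
opening: 0.313
grip_force: 60.1
```

```bash
python3 q.py b 9 w12;  python3 - <<'E'
from h import *
T=toolpose()
for l in"ab":
  for k in(1,2,3):print(l,k,labpx(l,k,T))
E
```

```text
0.31321016578983063 (array([ 3.4,  2.7, 45.1]), array([-0.1, -0. ,  0. ]))
[(array([277.,  52.]), np.int32(702)), (array([154.,  60.]), np.int32(511)), (array([158., 173.]), np.int32(502)), (array([275., 235.]), np.int32(1955)), (array([475., 313.]), np.int32(491))]
[(array([156.,   9.]), np.int32(389)), (array([458., 120.]), np.int32(3314)), (array([277., 109.]), np.int32(1058)), (array([155., 114.]), np.int32(842)), (array([ 79., 197.]), np.int32(10753)), (array([165., 227.]), np.int32(813)), (array([274., 308.]), np.int32(1218))]
a 1 (array([162.,   6.]), array([167., -40.]))
a 2 (array([161., 118.]), array([163.,  61.]))
a 3 (array([170., 231.]), array([167., 176.]))
b 1 (array([280.,  -2.]), array([280., -49.]))
b 2 (array([280., 113.]), array([280.,  55.]))
b 3 (array([280., 231.]), array([280., 174.]))
```

Request:
{"api": "servo_tool", "payload": {"hand": [-1, -1, -1, -1, -1, -0.1, -0.1, -0.1, -0.1, -0.1, -0.1, -0.1], "offset": [[1, 1.5, 15], [1, 1.5, 32], [1, 1.5, 42], [1, 1.5, 44.5], [1, 1.5, 44.5], [1, 1.5, 44.5], [1, 1.5, 44.5], [1, 1.5, 44.5], [1, 1.5, 20], [-10, 0, -20], [-60, 0, -20], [-60, 0, -20]], "rotation": [[0, 0, 0], [0, 0, 0], [0, 0, 0], [0, 0, 0], [0, 0, 0], [0, 0, 0], [0, 0, 0], [0, 0, 0], [0, 0, 0], [0, 0, 0], [0, 0, 0], [0, 0, 0]]}}

```text
t: 37.5
tcp_pos: [0.5995, -0.0712, 0.1966]
orientation: [2.175, 1.895, -0.384]
wrist_force: [0.1, 0.3, 0.7]
opening: 0.452
grip_force: 0.0
```

```bash
python3 - <<'E'
from h import *
im,T=snap("wrist","w13")
for C in(ORANGE,BLUE):
    o,_=blobs(im,*C,150);print([(c.round(),st[4]) for c,st in o])
for l in"ab":
  for k in(2,3):print(l,k,labpx(l,k,T))
# push pose: shut fingers, tool vertical, tips in front of the handle end; print relative moves
for nm,p in(("behind",[0,-215,35]),("contact",[0,-181,35])):
    q=tray(p);print(nm,q,rel(T,pose([q[0],q[1],q[2]],82.5)))
E
```

```text
[(array([274.,  57.]), np.int32(584)), (array([165.,  64.]), np.int32(488)), (array([481., 242.]), np.int32(565))]
[(array([164.,  13.]), np.int32(584)), (array([274.,   8.]), np.int32(468)), (array([442.,  53.]), np.int32(1101)), (array([ 84., 137.]), np.int32(10039)), (array([274., 108.]), np.int32(918)), (array([167., 113.]), np.int32(789))]
a 2 (array([170.,  14.]), array([174., -29.]))
a 3 (array([171., 118.]), array([172.,  66.]))
b 2 (array([277.,   7.]), array([277., -37.]))
b 3 (array([278., 113.]), array([278.,  60.]))
behind [ 0.55570317 -0.17427605  0.055     ] (array([-52.9, -29.5, 170.1]), array([ 0. , 20.1, -0.4]))
contact [ 0.56014106 -0.14056692  0.055     ] (array([-20.9, -29.7, 158.4]), array([ 0. , 20.1, -0.4]))
```

View pics/w13.png

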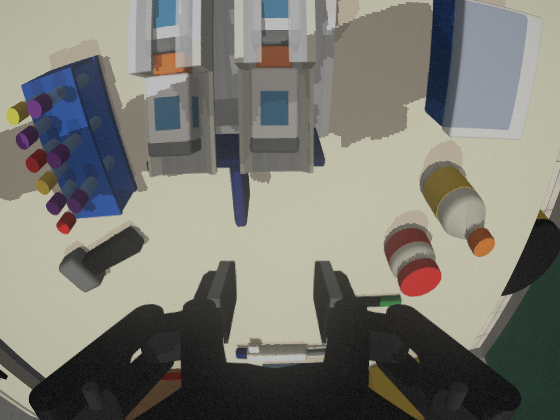

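All six cartridges are in place, with the third ones of both lanes at (167,113) and (274,108), as expected. Now I'll grip the handle again.

```bash
python3 - <<'E'
from h import *
T=toolpose()
for z in(.15,.046): print(rel(T,pose([.5638,-.1150,z],82.5)))
E
```

```text
(array([-32.6, -28.9,  59.9]), array([-0. , 20. , -0.2]))
(array([  3. , -28.9, 157.7]), array([-0. , 20. , -0.2]))
```

Request:
{"api": "servo_tool", "payload": {"hand": [0, 0, 0, 0, 0, 0, 0, 0, 0], "offset": [[-20, -14, 10], [-33, -29, 35], [-33, -29, 60], [-20, -29, 94], [-8, -29, 127], [0, -29, 149], [3, -29, 157.5], [3, -29, 157.5], [3, -29, 157.5]], "rotation": [[0, 8, 0], [0, 16, 0], [0, 20, -0.2], [0, 20, -0.2], [0, 20, -0.2], [0, 20, -0.2], [0, 20, -0.2], [0, 20, -0.2], [0, 20, -0.2]]}}

```text
t: 38.67
tcp_pos: [0.5647, -0.1123, 0.0461]
orientation: [-2.357, -2.076, -0.0]
wrist_force: [0.2, -0.3, -0.4]
opening: 0.499
grip_force: 0.0
```

Request:
{"api": "servo_tool", "payload": {"hand": [-1, -1, -1, -1], "offset": [[0, 0, 0], [0, 0, 0], [0, 0, 0], [0, 0, 0]], "rotation": [[0, 0, 0], [0, 0, 0], [0, 0, 0], [0, 0, 0]]}}

```text
t: 39.17
tcp_pos: [0.564, -0.1125, 0.0459]
orientation: [-2.356, -2.076, 0.002]
wrist_force: [-2.0, 0.1, 5.8]
opening: 0.107
grip_force: 59.3
```

Request:
{"api": "servo_tool", "payload": {"hand": [-1, -1, -1, -1, -1, -1, -1, -1, -1, -1, -1, -1], "offset": [[5, 0, 0], [15, 0, 0], [27, 0, 0], [39, 0, 0], [51, 0, 0], [63, 0, 0], [75, 0, 0], [87, 0, 0], [99, 0, 0], [108, 0, 0], [115, 0, 0], [118, 0, 0]], "rotation": [[0, 0, 0], [0, 0, 0], [0, 0, 0], [0, 0, 0], [0, 0, 0], [0, 0, 0], [0, 0, 0], [0, 0, 0], [0, 0, 0], [0, 0, 0], [0, 0, 0], [0, 0, 0]]}}

```text
t: 40.67
tcp_pos: [0.5788, -0.0004, 0.0459]
orientation: [2.359, 2.071, -0.007]
wrist_force: [-1.0, -9.4, 6.1]
opening: 0.11
grip_force: 59.4
```

Request:
{"api": "servo_tool", "payload": {"hand": [-1, -1, -1, -1, -1, -1], "offset": [[10, 0, 0], [20, 0, 0], [30, 0, 0], [40, 0, 0], [45, 0, 0], [45, 0, 0]], "rotation": [[0, 0, 0], [0, 0, 0], [0, 0, 0], [0, 0, 0], [0, 0, 0], [0, 0, 0]]}}

```text
t: 41.42
tcp_pos: [0.585, 0.0455, 0.0459]
orientation: [2.36, 2.072, -0.005]
wrist_force: [-1.0, -6.5, 3.8]
opening: 0.109
grip_force: 59.3
```

Request:
{"api": "servo_tool", "payload": {"hand": [-1, -1, -1, -1, -1, -1], "offset": [[4, 0, 0], [8, 0, 0], [12, 0, 0], [15, 0, 0], [18, 0, 0], [18, 0, 0]], "rotation": [[0, 0, 0], [0, 0, 0], [0, 0, 0], [0, 0, 0], [0, 0, 0], [0, 0, 0]]}}

```text
t: 42.18
tcp_pos: [0.5858, 0.0525, 0.0459]
orientation: [2.36, 2.062, -0.022]
wrist_force: [-4.6, -22.1, 10.2]
opening: 0.107
grip_force: 60.0
```

Request:
{"api": "servo_tool", "payload": {"hand": [-1, -1, -1, -1], "offset": [[5, 0, 0], [10, 0, 0], [10, 0, 0], [10, 0, 0]], "rotation": [[0, 0, 0], [0, 0, 0], [0, 0, 0], [0, 0, 0]]}}

```text
t: 42.68
tcp_pos: [0.5856, 0.0527, 0.0458]
orientation: [2.36, 2.054, -0.039]
wrist_force: [-8.6, -36.1, 16.1]
opening: 0.114
grip_force: 60.8
```

Request:
{"api": "servo_tool", "payload": {"hand": [-1, -1, -0.3, -0.3, 0, 0, 0, 0, 0, 0], "offset": [[-10, 0, 0], [-19, 0, 0], [-19, 0, 0], [-19, 0, 0], [-19, 0, 0], [-25, 0, -50], [-40, 0, -110], [-60, 0, -170], [-60, 0, -190], [-60, 0, -190]], "rotation": [[0, 0, 0], [0, 0, 0], [0, 0, 0], [0, 0, 0], [0, 0, 0], [0, 0, 0], [0, 0, 0], [0, 0, 0], [0, 0, 0], [0, 0, 0]]}}

```text
t: 43.92
tcp_pos: [0.582, 0.0181, 0.2371]
orientation: [-2.357, -2.077, -0.004]
wrist_force: [-0.5, 0.8, -0.8]
opening: 0.503
grip_force: 0.0
```

```bash
python3 - <<'E'
from h import *
np.set_printoptions(precision=4,suppress=True)
im,T=snap("wrist","w14");print(T)
for n in("side","scene"):
    i,_=snap(n,n+"14");print([(c,s[4]) for c,s in blobs(i,*GREEN,30)[0]])
print([(c,s[4]) for c,s in blobs(im,*GREEN,30)[0]])
E
```

```text
[[ 0.1255  0.9921  0.0018  0.582 ]
 [ 0.9921 -0.1255  0.0018  0.0181]
 [ 0.0021  0.0016 -1.      0.2371]
 [ 0.      0.      0.      1.    ]]
[(array([481.3679,  71.2861]), np.int32(25177)), (array([199.0702, 131.2105]), np.int32(57)), (array([386.7183, 270.9718]), np.int32(71))]
[(array([508.9796,  47.2449]), np.int32(49)), (array([454.5426, 203.1809]), np.int32(94)), (array([161.4623, 291.434 ]), np.int32(106))]
[(array([227.4566,  11.9653]), np.int32(173)), (array([319.2678,  12.7049]), np.int32(183)), (array([392.1357, 392.5929]), np.int32(140))]
```

View pics/w14.png

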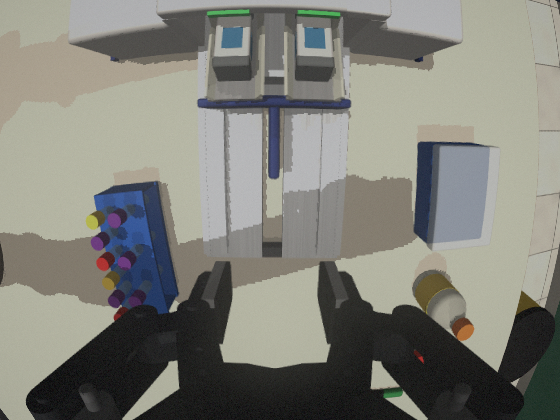

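The tray is home against its stop, with the two green lights lit and cartridges in both lanes. Next I'll look at the key from above.

Request:
{"api": "servo_tool", "payload": {"hand": [-1, -1, -1, -1, -1, -1], "offset": [[30, -40, -10], [60, -80, -20], [90, -110, -20], [116, -136, -20], [116, -136, -20], [116, -136, -20]], "rotation": [[0, 0, 0], [0, 0, 0], [0, 0, 0], [0, 0, 0], [0, 0, 0], [0, 0, 0]]}}

```text
t: 44.82
tcp_pos: [0.4603, 0.1489, 0.2544]
orientation: [-2.356, -2.075, 0.005]
wrist_force: [0.8, -0.5, 0.4]
opening: -0.007
grip_force: 0.0
```

```bash
python3 - <<'E'
from h import *
np.set_printoptions(precision=4,suppress=True)
im,T=snap("wrist","w15");print(T[:3,3])
for c,s in blobs(im,*GREEN,30)[0]:
    k=plane("wrist",c,.142,T)[0];print(c,s,k,rel(T,pose([k[0],k[1],.16],82.5)))
E
```

```text
[0.4603 0.1489 0.2544]
[265.4974  82.9154] [249  68  32  32 579] [0.4654 0.2511 0.142 ] (array([102.1,  -7.5,  94.3]), array([-0.2,  0.1,  0.2]))
[403.0488 167.0732] [386 165  36   5 123] [0.5704 0.1726 0.142 ] (array([ 37.5, 106.6,  93.9]), array([-0.2,  0.1,  0.2]))
[466.8    171.0778] [452 169  31   5  90] [0.6351 0.1638 0.142 ] (array([ 36.9, 171.9,  93.6]), array([-0.2,  0.1,  0.2]))
```

View pics/w15.png

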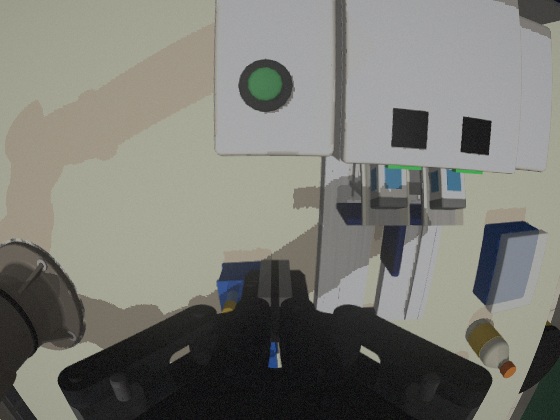

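The key's top is at (265,83), world (0.465, 0.251).

Request:
{"api": "servo_tool", "payload": {"hand": [-1, -1, -1, -1, -1, -1], "offset": [[35, -3, 0], [70, -5, 20], [102, -7.5, 50], [102, -7.5, 85], [102, -7.5, 95], [102, -7.5, 95]], "rotation": [[0, 0, 0], [0, 0, 0], [0, 0, 0], [0, 0, 0], [0, 0, 0], [0, 0, 0]]}}

```text
t: 45.62
tcp_pos: [0.4662, 0.2505, 0.1603]
orientation: [-2.358, -2.072, 0.004]
wrist_force: [-1.3, 0.5, 0.6]
opening: -0.002
grip_force: 0.0
```

Request:
{"api": "servo_tool", "payload": {"hand": [-1, -1, -1, -1, -1, -1], "offset": [[0, 0, 10], [0, 0, 17], [0, 0, 21], [0, 0, 25], [0, 0, 25], [0, 0, 25]], "rotation": [[0, 0, 0], [0, 0, 0], [0, 0, 0], [0, 0, 0], [0, 0, 0], [0, 0, 0]]}}

```text
t: 46.38
tcp_pos: [0.4659, 0.2516, 0.1362]
orientation: [-2.356, -2.075, 0.002]
wrist_force: [-2.5, -1.3, 4.9]
opening: 0.001
grip_force: 2.4
```

Request:
{"api": "servo_tool", "payload": {"hand": [-1, -1, -1, -1, -1, -1, -1, -1, -1, -1], "offset": [[0, 0, 2], [0, 0, 4], [0, 0, 4], [0, 0, 0], [0, 0, -30], [0, 0, -80], [-40, 0, -110], [-80, 0, -110], [-80, 0, -110], [-80, 0, -110]], "rotation": [[0, 0, 0], [0, 0, 0], [0, 0, 0], [0, 0, 0], [0, 0, 0], [0, 0, 0], [0, 0, 0], [0, 0, 0], [0, 0, 0], [0, 0, 0]]}}

```text
t: 47.62
tcp_pos: [0.4557, 0.1731, 0.2453]
orientation: [-2.355, -2.075, 0.001]
wrist_force: [0.7, -0.5, 0.2]
opening: 0.002
grip_force: 0.0
```

```bash
python3 - <<'E'
from h import *
s=env.get_state();print(s["t"],s["wrist_force"],s["tcp_pos"])
i,_=snap("side","s16")
a=cv2.imread("pics/side14.png")[...,::-1]
d=np.abs(i.astype(int)-a).max(2);print("tray area diff",(d[120:215,225:310]>40).sum())
print(env.job_done())
E
```

```text
47.625 [ 0.71842405 -0.47126948  0.17893793] [0.45572193 0.17310056 0.24530688]
tray area diff 2055
the job is handed in; nothing more can be done
None
```

All six cartridges are in the tray's lanes nose downhill, the tray is home against its stop, the load key was pressed and released, and the job is handed in at about 48 s; no verdict was returned, so success is not confirmed.

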